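Pack away the ring sizing set

ROBOT

A 6-joint arm with a two-finger parallel gripper is mounted at the origin on the work surface. World frame = base frame: x ahead of the robot, y to its left, z up, the work surface at z = 0. Lengths are in m, angles in rad, forces in N, time in s.
With the tool pointing down it reaches from about 0.375 to 0.975 m from the base axis. Payload 3.8 kg.
Tool frame: the origin (TCP) lies midway between the tips of the shut fingers; the grasp point (between the pads) lies 19 mm behind it; z points along the fingers, y is the line along which they close (so a half turn about z gives the same grasp; the last joint's range is limited). The gripper opens to 85 mm and grips with 20 to 120 N. Pads are 22 mm wide; open, the fingers measure 114 mm over their backs; the gripper's body (76 mm by 85 mm) begins 54 mm behind the grasp point. The pads swing forward as they close: fully open they stand 13 mm farther back than shut.
Start: joints at [1.07, 0.264, 1.604, -0, 1.274, -0.037], TCP at [0.302, 0.604, 0.231] pointing down, gripper open.
Joint ranges: [-2.63, 2.63], [-0.94, 2.18], [0.31, 2.57], [-1.31, 4.45], [0, 2.66], [-2.55, 2.55]. Speed limits (rad/s): [2.57, 2.57, 3.14, 3.14, 3.14, 3.14].

INTERFACE

Orientations are given as a rotation vector (axis times angle).
In Python, from workcell import bot, imaging gives the robot as it stands.
- The arm moves only by the tool step_arm, never from a script. Its argument "series" is a list of rows, each an object of numbers: "grip": the closure, from -1 (fully open) to 1 (shut); "x", "y", "z": the shift along the tool's x, y, z normalised to -1 to 1, where 1 is 500 mm; "ax", "ay", "az": the turn, a rotation vector about the tool's x, y, z normalised to -1 to 1, where 1 is 30 degrees. A call has 1 to 12 rows; each row is the pose to reach, as a shift and turn from the pose commanded when the call began, along the tool's axes at that moment; what a row does not reach only later rows make up. A row lasts 1/10 s, in which the tool goes at most 50 mm and 8.59 degrees, less where a joint would pass 70% of its speed; a pose out of reach is approached as far as the arm can. A call with a number of a shift or a turn outside -1 to 1 is refused whole. A call with a gripper value outside its range is refused whole. The fingers move at their own pace and stop on an object; "force" is the grip in N (left out, the last holds). Time passes only in rows, so rows that repeat a pose let the fingers close. It gives the time, the measured TCP pose, the force, the opening and the grip force at its end, in the units of the state.
- bot.read_state(): the state, without advancing time (a new reading comes with each control period).
- imaging.read_camera(name): name is "side" or "top"; returns a dict with "img" (400x640x3 uint8, red, green, blue), "fx", "fy", "cx", "cy" (pixels), "R" (3x3) and "t" (3): a world point X has camera coordinates R X + t. Camera axes: x right, y down, z forward; pixel columns grow to the right and rows downward; lengths in m; the calibration is good to about 2 mm. A picture is of the moment at which its call begins. There is no depth.
- bot.finish_job(): hands the job in; it is judged then, once.
The state is a dict: "time": time; "q": joint angles; "joint_vel": joint speeds; "joint_torque": joint torques, N m; "tool_pos": TCP position; "tcp_rot": TCP orientation; "wrist_force": force on the tool from outside, world axes, zero at the start; "torque": the same for the moment, N m; "width": opening from 0.0 (shut) to 1.0 (fully open); "grip_force": force on a finger pad.
Only numpy, scipy, OpenCV 4.12 (cv2) and the standard library are available. Lean on these libraries where they do the work, as an engineer would, in place of code of your own. Each camera call takes 0.05 s, during which the arm holds its last target. There are 200 camera calls.

TASK

Pack up the ring sizing counter for the night. The thin brass-coloured gauge plates lie too flat on the steel base to be picked up there: slide each one out over the base's front edge (the robot's side), take it by the overhanging part and lay it flat in the wooden tray; and lift each white ring cone out of the dish and stand it upright on the clear riser. When everything is put away, and only then, switch the case light off at the black rocker; leave all the other things where they are.

Things in the scene. Friction and masses are not known exactly. Their poses are not given: they have to be found in the camera images.
- base: brushed steel base, a fixed block 240 x 380 x 60 mm (x, y, z) on the table; origin at the centre of its underside, so its top is 60 mm up and its front edge, on the robot's side, is at its own x = -120 mm; it stands flat, turned by up to 0.08 rad; smooth top
- rocker (a joint): black rocker switch of the case light, in a low black housing 68 x 36 x 7 mm on top of the base at its right-hand side (base frame x -40, y -155 mm). Its pivot line is along the base's y, 9 mm above the base top. About 0 (to 0.05): light on, near half level and far half standing up; 0.4 rad (its stop): light off, far half pressed level. Takes about 3 N at the press point and stays where it is left
- rocker_press (a point): point on the top face of the rocker's far half (the half 28 x 26 mm away from the robot), 18 mm beyond the pivot along the base's x; starts about 20 mm above the base top; pressing it straight down about 8 mm takes the rocker to its stop
- tray: light wooden storage tray, loose, 0.7 kg, 200 x 120 mm outside, 28 mm high, 5 mm walls and 5 mm floor, open on top with grey lining; origin at the centre of its underside, x along its length
- dish: round rose-gold plated dish, loose, 0.4 kg, 166 mm across the rim, 26 mm high, flat floor 4 mm thick and 140 mm across; origin at the centre of its underside; the cones stand in it
- riser: clear acrylic riser with a white foot, a fixed block 90 x 180 x 50 mm (x, y, z); origin at the centre of its underside, flat top 50 mm up
- plate1: thin flat brass-coloured aluminium ring gauge plate, 160 x 44 x 3 mm, about 0.07 kg, with a row of dark rounds of growing size; lies flat on the steel base, on which it slides easily (friction about 0.35; a fingertip pressed on it with 5 to 12 N drags it along), its length roughly across the front edge and its near end 16 to 46 mm in from that edge; origin at the centre of its underside, x along its length; may be absent
- plate2: thin flat brass-coloured aluminium ring gauge plate, 160 x 44 x 3 mm, about 0.07 kg, with a row of dark rounds of growing size; lies flat on the steel base, on which it slides easily (friction about 0.35; a fingertip pressed on it with 5 to 12 N drags it along), its length roughly across the front edge and its near end 16 to 46 mm in from that edge; origin at the centre of its underside, x along its length (all plates are alike); may be absent
- plate3: thin flat brass-coloured aluminium ring gauge plate, 160 x 44 x 3 mm, about 0.07 kg, with a row of dark rounds of growing size; lies flat on the steel base, on which it slides easily (friction about 0.35; a fingertip pressed on it with 5 to 12 N drags it along), its length roughly across the front edge and its near end 16 to 46 mm in from that edge; origin at the centre of its underside, x along its length (all plates are alike); may be absent
- cone1: white resin ring cone, 68 mm high, about 0.06 kg: round foot 44 mm across and 9 mm high, above it a slim taper from 36 mm across at 12 mm up to 20 mm across at the top; stands upright in the dish, about 42 mm from its centre; origin at the centre of its foot's underside, z up its axis; may be absent
- cone2: white resin ring cone, 68 mm high, about 0.06 kg: round foot 44 mm across and 9 mm high, above it a slim taper from 36 mm across at 12 mm up to 20 mm across at the top; stands upright in the dish, about 42 mm from its centre; origin at the centre of its foot's underside, z up its axis; may be absent
- cone3: white resin ring cone, 68 mm high, about 0.06 kg: round foot 44 mm across and 9 mm high, above it a slim taper from 36 mm across at 12 mm up to 20 mm across at the top; stands upright in the dish, about 42 mm from its centre; origin at the centre of its foot's underside, z up its axis; may be absent
- mandrel: bystander: silver tone tapered sizing bar, 270 mm long, 28 mm thick at the handle, lying behind the base; origin near its middle, on the table
- ringbox_a: bystander: closed blue ring box, 56 x 56 x 45 mm, beyond the tray; origin under its centre
- ringbox_b: bystander: closed blue ring box, 56 x 56 x 45 mm, behind the base; origin under its centre
- loupe: bystander: black loupe 36 mm across and 20 mm high with a 45 mm steel folding handle, in front of the base; origin under the centre of the round part
- brush: bystander: small brush, 150 mm long, lying in front of the base; origin under it
- stand: bystander: marble foot 70 x 70 x 12 mm with a brass post to 102 mm high, left of the dish; origin under the foot's centre
There are look-alikes about, which are no part of the job. Leave any pink or purple look-alike of the cone1 alone.

How it is judged:
On the way, in this order (a step that is already met when the one before it is completed fails the run):
1. every gauge plate lies in the tray and every cone stands on the riser, with the case light still on (horizontal distance between each of plate1, plate2, plate3 and tray below 0.06 m and z of plate1 in the frame of tray between 0 and 0.021 m and angle between each of plate1, plate2, plate3's own z axis and vertical below 0.2 rad and z of plate2 in the frame of tray between 0 and 0.021 m and z of plate3 in the frame of tray between 0 and 0.021 m and x of cone1 in the frame of riser between -0.05 and 0.05 m and y of cone1 in the frame of riser between -0.095 and 0.095 m and z of cone1 in the frame of riser between 0.045 and 0.056 m and angle between each of cone1, cone2, cone3's own z axis and vertical below 0.12 rad and x of cone2 in the frame of riser between -0.05 and 0.05 m and y of cone2 in the frame of riser between -0.095 and 0.095 m and z of cone2 in the frame of riser between 0.045 and 0.056 m and x of cone3 in the frame of riser between -0.05 and 0.05 m and y of cone3 in the frame of riser between -0.095 and 0.095 m and z of cone3 in the frame of riser between 0.045 and 0.056 m and value of joint rocker below 0.2 rad), for 0.2 s.
2. the case light is switched off (value of joint rocker above 0.33 rad), for 0.2 s.
At the end, for the whole second after the job is handed in: All plates present lie in the tray (centres within 60 mm, underside under 21 mm above the tray's, tilt under 0.2 rad); all cones present stand on the riser top (tilt under 0.12 rad, foot 45 to 56 mm up); all at rest; rocker past 0.33 rad (off) (horizontal distance between each of plate1, plate2, plate3 and tray below 0.06 m and z of plate1 in the frame of tray between 0 and 0.021 m and angle between each of plate1, plate2, plate3's own z axis and vertical below 0.2 rad and z of plate2 in the frame of tray between 0 and 0.021 m and z of plate3 in the frame of tray between 0 and 0.021 m and x of cone1 in the frame of riser between -0.05 and 0.05 m and y of cone1 in the frame of riser between -0.095 and 0.095 m and z of cone1 in the frame of riser between 0.045 and 0.056 m and angle between each of cone1, cone2, cone3's own z axis and vertical below 0.12 rad and x of cone2 in the frame of riser between -0.05 and 0.05 m and y of cone2 in the frame of riser between -0.095 and 0.095 m and z of cone2 in the frame of riser between 0.045 and 0.056 m and x of cone3 in the frame of riser between -0.05 and 0.05 m and y of cone3 in the frame of riser between -0.095 and 0.095 m and z of cone3 in the frame of riser between 0.045 and 0.056 m and linear speed of each of plate1, plate2, plate3, cone1, cone2, cone3 below 0.03 m/s and value of joint rocker above 0.33 rad); the robot touches nothing.
It fails at once if a gauge plate is raised by the fingers from the middle of the base (its centre more than 50 mm in from the front edge) instead of being slid out over the front edge ((contact force between the fingers and plate1 above 1 N and x of plate1 in the frame of base between -0.07 and 0.13 m and y of plate1 in the frame of base between -0.19 and 0.19 m and z of plate1 in the frame of base between 0.07 and 0.085 m) or (contact force between the fingers and plate2 above 1 N and x of plate2 in the frame of base between -0.07 and 0.13 m and y of plate2 in the frame of base between -0.19 and 0.19 m and z of plate2 in the frame of base between 0.07 and 0.085 m) or (contact force between the fingers and plate3 above 1 N and x of plate3 in the frame of base between -0.07 and 0.13 m and y of plate3 in the frame of base between -0.19 and 0.19 m and z of plate3 in the frame of base between 0.07 and 0.085 m)).
It fails at once if a bystander (sizing bar, ring boxes, loupe, brush, ring stand) is moved more than 40 mm (distance of any of mandrel, ringbox_a, ringbox_b, loupe, brush, stand from where it was at the start of the episode above 0.04 m).
Of plate1, plate2, plate3 only 2 to 3 are there at a start; the rules pass over those that are not, and their reading is None.
Of cone1, cone2, cone3 only 2 to 3 are there at a start; the rules pass over those that are not, and their reading is None.
At some moment in a run one of plate1, plate2, plate3, tray may be knocked a few centimetres aside while the robot is not near it.
It also fails if it takes over 210 s, if anything falls off the work surface, if the arm or the gripper's body presses on something with over 40 N, if the wrist force passes 120 N, or if a joint passes its speed limit or range.

## Working session

There is one attempt and no reset: what is moved stays moved. The work goes in short steps, Python scripts to look and compute and a tool call to move; the robot and the scene stay as the last step left them, time stands still between calls to the robot, and variables do not carry over. Pictures are saved under pics/ and viewed, at most 14 in all, crops included, and the job is handed in when it is done.

Besides the shell and the picture viewer there is one more tool, called after ">>>" as name(argument=value, ...), one argument or row to a line, values as JSON. step_arm: Moves the arm, as the interface text tells. Scaled input: -1 to 1 covers 500 mm each way for a shift and 30 degrees each way for a turn. Its arguments: {"type":"object","properties":{"series":{"type":"array","items":{"type":"object","properties":{"grip":{"type":"number"},"x":{"type":"number","minimum":-1,"maximum":1},"y":{"type":"number","minimum":-1,"maximum":1},"z":{"type":"number","minimum":-1,"maximum":1},"ax":{"type":"number","minimum":-1,"maximum":1},"ay":{"type":"number","minimum":-1,"maximum":1},"az":{"type":"number","minimum":-1,"maximum":1}}}},"force":{"type":"number"}},"required":["series"]}

```bash
mkdir -p pics; ls; python3 - <<'E'
from workcell import bot, imaging
import cv2,numpy as np
print(bot.read_state())
for n in("top","side"):
    d=imaging.read_camera(n); cv2.imwrite(f"pics/{n}0.png",d["img"][:,:,::-1]); print(n,d["fx"],d["fy"],d["cx"],d["cy"],d["R"],d["t"], -np.array(d["R"]).T@d["t"])
E
```

```text
pics
{'time': 0.0, 'q': array([ 1.07010591e+00,  2.64784119e-01,  1.60537103e+00,  1.75221387e-05,
        1.27371076e+00, -3.68822315e-02]), 'joint_vel': array([ 0.00037516, -0.00113368, -0.00093717,  0.0004568 ,  0.00206598,
        0.0013756 ]), 'joint_torque': array([-1.28082531e-03, -5.15128005e+01, -3.67308497e+01, -3.42205085e-04,
        1.31091071e-02, -2.94793028e-05]), 'tool_pos': array([0.30159945, 0.60305305, 0.22994278]), 'tcp_rot': array([-0.72190055, -3.05688699,  0.00343494]), 'wrist_force': array([-0.18248974, -0.48426646,  0.32146629]), 'torque': array([ 0.03005061, -0.02046777,  0.02772984]), 'grip_force': 0.0, 'width': 1.002305252513909}
top 463.2525447187624 463.2525447187624 309.23559659960097 201.51844649128876 [[-0.01984019 -0.9997215  -0.01277862]
 [-0.99121895  0.02133949 -0.13049759]
 [ 0.13073394  0.01007731 -0.99136627]] [0.06848526 0.52967871 1.30243699] [0.35611361 0.04403804 1.36118905]
side 457.3365215572712 457.3365215572712 321.23287328907753 197.64985306260533 [[ 0.7092673  -0.70492068 -0.00516988]
 [-0.4635212  -0.46082878 -0.75682557]
 [ 0.53111957  0.53918798 -0.65359646]] [-0.31912375  0.32241222  0.95303738] [-0.13038786 -0.5902464   0.86526184]
```

View pics/top0.png

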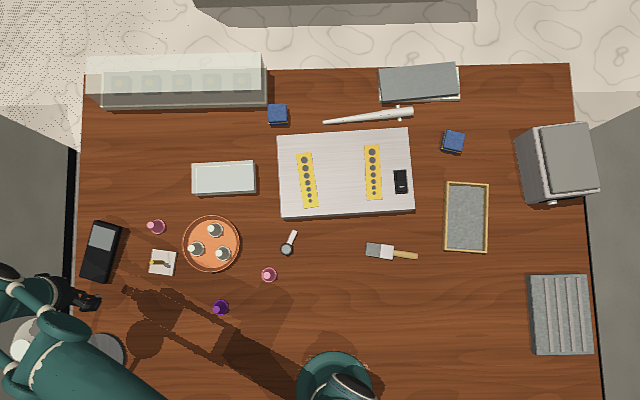

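View pics/side0.png

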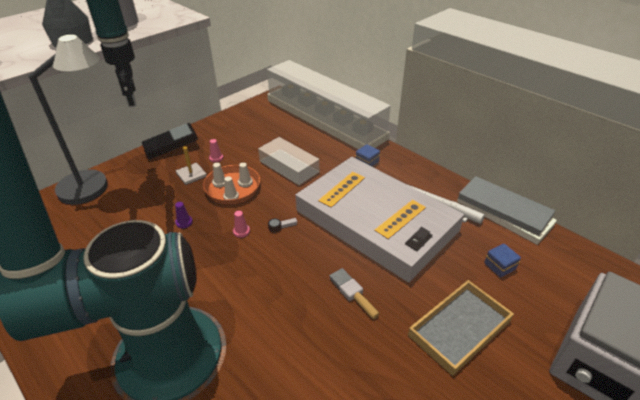

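The top view shows two plates (around (307,180) and (373,172)), three white cones in the dish at about (215,229), (196,248) and (222,253), the riser at (224,178), the tray at (466,217) and the rocker at (400,181). The side view agrees. Now I'll measure them.

```bash
cat > h.py <<'E'
from workcell import bot, imaging
import cv2,numpy as np
from scipy.spatial.transform import Rotation as Ro
def cam(n,save=None):
    d=imaging.read_camera(n)
    if save: cv2.imwrite(f"pics/{save}.png",d["img"][:,:,::-1])
    d["R"]=np.array(d["R"]);d["t"]=np.array(d["t"]);d["hsv"]=cv2.cvtColor(d["img"],cv2.COLOR_RGB2HSV);return d
def ray(d,uv,z):
    uv=np.atleast_2d(np.asarray(uv,float)); c=-d["R"].T@d["t"]
    v=np.c_[(uv[:,0]-d["cx"])/d["fx"],(uv[:,1]-d["cy"])/d["fy"],np.ones(len(uv))]@d["R"]
    return c+v*((z-c[2])/v[:,2])[:,None]
def proj(d,X):
    p=np.atleast_2d(X)@d["R"].T+d["t"]; return np.c_[d["fx"]*p[:,0]/p[:,2]+d["cx"],d["fy"]*p[:,1]/p[:,2]+d["cy"]]
def blobs(m,amin,roi=None):
    m=m.astype(np.uint8)
    if roi:
        k=np.zeros_like(m);k[roi[1]:roi[3],roi[0]:roi[2]]=1;m=m*k
    cs,_=cv2.findContours(m,cv2.RETR_EXTERNAL,cv2.CHAIN_APPROX_NONE)
    return [c[:,0].astype(float) for c in cs if cv2.contourArea(c)>=amin]
def rect(d,c,z):
    """min-area rectangle of a contour cast on plane z: centre, (long,short) mm, yaw of long side"""
    P=ray(d,c,z)[:,:2]; (ctr,(w,h),a)=cv2.minAreaRect((P*1000).astype(np.float32))
    if w<h: a+=90; w,h=h,w
    a=(a+90)%180-90
    return np.array(ctr)/1000,(round(w),round(h)),np.radians(a)
def plates(d,z=.063):
    H=d["hsv"]; m=(H[...,0]>=20)&(H[...,0]<=30)&(H[...,1]>150)&(H[...,2]>150)
    m=cv2.morphologyEx(m.astype(np.uint8),cv2.MORPH_CLOSE,np.ones((5,5)))
    return [rect(d,c,z) for c in blobs(m,300)]
def goto(pos,xdir):
    """print tool-frame row reaching world pos, tool down, tool y (closing line) along world angle xdir"""
    s=bot.read_state(); R=Ro.from_rotvec(s["tcp_rot"])
    sh=R.inv().apply(np.array(pos)-s["tool_pos"])/.5
    best=None
    for k in(0,np.pi):
        y=np.array([np.cos(xdir+k),np.sin(xdir+k),0]);z=np.array([0,0,-1.]);x=np.cross(y,z)
        r=(R.inv()*Ro.from_matrix(np.c_[x,y,z])).as_rotvec()
        if best is None or np.linalg.norm(r)<np.linalg.norm(best): best=r
    print("shift",sh.round(4),"turn",(np.degrees(best)/30).round(3),"deg",np.degrees(best).round(1))
E
python3 - <<'E'
from h import *
t=cam("top");s=cam("side")
print("R",Ro.from_rotvec(bot.read_state()["tcp_rot"]).as_matrix().round(3))
for n,d in(("top",t),("side",s)):
    print(n)
    for p in plates(d): print(" plate",p)
    H=d["hsv"]
    for c,z,nm,roi in((H[...,2]<60,.069,"rocker",(385,160,420,205) if n=="top" else (395,220,440,260)),):
        for b in blobs(c,100,roi): print(nm,rect(d,b,z))
# base, riser, tray in top
H=t["hsv"]; grey=(H[...,1]<60)&(H[...,2]>120)
for b in blobs(grey,500,(265,120,425,225)): print("base",rect(t,b,.06))
for b in blobs(grey,500,(185,155,262,202)): print("riser",rect(t,b,.05), b.min(0),b.max(0))
for px in [(215,229),(196,248),(222,253),(466,217)]: print(px,H[px[1],px[0]])
for x in(442,445,447,450,460): print(x,H[217,x])
for b in blobs((H[...,1]<60)&(H[...,2]>70),500,(435,170,500,260)): print("tray lining",rect(t,b,.005))
# dish
for b in blobs((H[...,0]<14)&(H[...,1]>120)&(H[...,2]>170),300,(175,205,250,280)): print("dish",cv2.minEnclosingCircle(ray(t,b,.026)[:,:2].astype(np.float32)))
white=(H[...,1]<70)&(H[...,2]>140)
for b in blobs(white,30,(180,210,245,275)): print("cone top",b.min(0),b.max(0),b.mean(0))
H=s["hsv"]; white=(H[...,1]<70)&(H[...,2]>140)
for b in blobs(white,30,(200,155,262,205)): print("cone side",b.min(0),b.max(0),b.mean(0))
for n,d in(("top",t),("side",s)):
    im=d["img"][:,:,::-1]; im=im[205:275,175:250] if n=="top" else im[150:210,195:270]
    cv2.imwrite(f"pics/c_{n}.png",cv2.resize(im,None,fx=5,fy=5,interpolation=cv2.INTER_CUBIC))
a=[cv2.imread(f"pics/c_{n}.png") for n in("top","side")]
a=[cv2.resize(i,(375,350)) for i in a]; cv2.imwrite("pics/c.png",np.hstack(a))
E
```

```text
R [[-0.894  0.447 -0.001]
 [ 0.447  0.894 -0.001]
 [ 0.    -0.001 -1.   ]]
top
 plate (array([ 0.60881207, -0.12367146]), (158, 42), np.float64(0.019807416652059456))
rocker (array([ 0.57809363, -0.20014   ]), (66, 34), np.float64(-0.021764018218400055))
side
 plate (array([ 0.60788245, -0.12806659]), (154, 40), np.float64(0.011219989218666302))
 plate (array([0.58964636, 0.06012679]), (154, 39), np.float64(0.11931192213436848))
base (array([ 0.61221179, -0.04503191]), (381, 239), np.float64(-1.5272872528972956))
riser (array([0.60453375, 0.3071767 ]), (181, 95), np.float64(-1.5335735031699949)) [191. 160.] [254. 195.]
(215, 229) [ 18  43 107]
(196, 248) [ 21  45 108]
(222, 253) [ 25  38 149]
(466, 217) [ 30  10 150]
442 [ 12 162 101]
445 [ 19 124 142]
447 [ 19 100 212]
450 [ 39  12 145]
460 [ 40  16 148]
tray lining (array([ 0.47954898, -0.39712933]), (187, 103), np.float64(-0.08902241786446022))
dish ((0.4151427447795868, 0.33686694502830505), 0.07520091533660889)
cone top [215. 246.] [230. 260.] [222.45454545 253.06493506]
cone top [187. 242.] [203. 251.] [194.7173913  245.15217391]
cone top [207. 225.] [221. 236.] [212.67391304 232.08695652]
```

View pics/c.png

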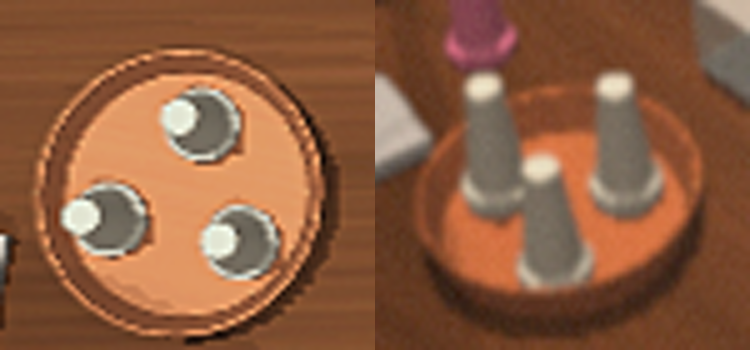

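Top crop: bright cone tops at about (211,229), (191,248) and (219,253); three cones confirmed in the dish (tops in side at (217,165), (243,165), (228,179)).

```bash
cat >> h.py <<'E'
def cones(z=.072,rt=(180,215,245,270),rs=(200,150,265,205)):
    for n,roi in(("top",rt),("side",rs)):
        d=cam(n);H=d["hsv"]
        for b in blobs((H[...,1]<70)&(H[...,2]>205),6,roi):
            M=cv2.moments(b.astype(np.float32)); print(n,cv2.contourArea(b.astype(np.float32)),ray(d,[M["m10"]/M["m00"],M["m01"]/M["m00"]],z)[0].round(4))
def tray():
    d=cam("top");H=d["hsv"]
    m=((H[...,2]>125)&(H[...,1]<140)).astype(np.uint8);m=cv2.morphologyEx(m,cv2.MORPH_CLOSE,np.ones((3,3)))
    for b in blobs(m,1500,(430,150,515,290)): print("tray",rect(d,b,.028))
E
python3 - <<'E'
from h import *
cones(); tray()
d=cam("top");H=d["hsv"]
m=(H[...,0]>=20)&(H[...,0]<=32)&(H[...,1]>100)&(H[...,2]>130)
m=cv2.morphologyEx(m.astype(np.uint8),cv2.MORPH_CLOSE,np.ones((7,7)))
for b in blobs(m,300,(270,130,420,225)): print(rect(d,b,.063))
goto([0.4,0.34,0.2],0.5)
E
```

```text
top 27.0 [0.3886 0.3126 0.072 ]
top 27.5 [0.4036 0.389  0.072 ]
top 27.5 [0.4578 0.3356 0.072 ]
side 11.0 [0.3878 0.3086 0.072 ]
side 8.5 [0.458  0.3326 0.072 ]
side 9.5 [0.4031 0.3859 0.072 ]
tray (array([ 0.47959558, -0.39327118]), (201, 123), np.float64(-0.094526905521545))
(array([0.5902876 , 0.06333272]), (160, 43), np.float64(0.12442984363684984))
(array([ 0.6087674, -0.1245228]), (158, 44), np.float64(0.007180054988205561))
shift [-0.4113 -0.3838  0.0623] turn [-1.000e-03  0.000e+00  1.159e+00] deg [-0.   0.  34.8]
```

```bash
python3 - <<'E'
from h import *
goto([0.458,0.334,0.15],np.radians(76.5))
E
```

```text
shift [-0.5204 -0.3426  0.1623] turn [-0.001 -0.    -0.436] deg [ -0.   -0.  -13.1]
```

>>> step_arm(
  series=[
    {"x":-0.52,"y":-0.343,"z":0.05,"az":-0.436,"grip":-0.5},
    {"x":-0.52,"y":-0.343,"z":0.1,"az":-0.436,"grip":-0.5},
    {"x":-0.52,"y":-0.343,"z":0.162,"az":-0.436,"grip":-0.5},
    {"x":-0.52,"y":-0.343,"z":0.162,"az":-0.436,"grip":-0.5},
    {"x":-0.52,"y":-0.343,"z":0.162,"az":-0.436,"grip":-0.5},
    {"x":-0.52,"y":-0.343,"z":0.162,"az":-0.436,"grip":-0.5},
    {"x":-0.52,"y":-0.343,"z":0.162,"az":-0.436,"grip":-0.5},
    {"x":-0.52,"y":-0.343,"z":0.162,"az":-0.436,"grip":-0.5},
    {"x":-0.52,"y":-0.343,"z":0.162,"az":-0.436,"grip":-0.5},
  ],
  force=30,
)

```text
validation failed for argument at $.se...
```

>>> step_arm(
  series=[
    {"x":-0.52,"y":-0.343,"z":0.05,"ax":0,"ay":0,"az":-0.436,"grip":-0.5},
  ],
  force=30,
)

```text
time: 0.5
tool_pos: [0.3251, 0.5643, 0.2278]
tcp_rot: [-0.48, -3.104, -0.006]
wrist_force: [2.0, 0.1, 0.6]
width: 0.856
grip_force: 0.0
```

```bash
python3 - <<'E'
from h import *
goto([0.458,0.334,0.15],np.radians(76.5))
E
```

```text
shift [-0.3928 -0.3594  0.1537] turn [ 0.007 -0.002 -0.136] deg [ 0.2 -0.1 -4.1]
```

>>> step_arm(
  series=[
    {"x":-0.393,"y":-0.359,"z":0.05,"ax":0,"ay":0,"az":-0.14,"grip":-0.5},
    {"x":-0.393,"y":-0.359,"z":0.1,"ax":0,"ay":0,"az":-0.14,"grip":-0.5},
    {"x":-0.393,"y":-0.359,"z":0.154,"ax":0,"ay":0,"az":-0.14,"grip":-0.5},
    {"x":-0.393,"y":-0.359,"z":0.154,"ax":0,"ay":0,"az":-0.14,"grip":-0.5},
    {"x":-0.393,"y":-0.359,"z":0.154,"ax":0,"ay":0,"az":-0.14,"grip":-0.5},
    {"x":-0.393,"y":-0.359,"z":0.154,"ax":0,"ay":0,"az":-0.14,"grip":-0.5},
    {"x":-0.393,"y":-0.359,"z":0.154,"ax":0,"ay":0,"az":-0.14,"grip":-0.5},
    {"x":-0.393,"y":-0.359,"z":0.154,"ax":0,"ay":0,"az":-0.14,"grip":-0.5},
  ],
  force=30,
)

```text
time: 1.3
tool_pos: [0.4586, 0.3288, 0.1503]
tcp_rot: [-0.38, -3.118, -0.001]
wrist_force: [0.6, 0.6, 1.1]
width: 0.753
grip_force: 0.0
```

```bash
python3 - <<'E'
from h import *
print(bot.read_state()["tool_pos"],bot.read_state()["width"])
goto([0.458,0.334,0.026],np.radians(76.5))
E
```

```text
[0.45859626 0.32884456 0.15032159] 0.752795336037911
shift [0.0035 0.0096 0.2486] turn [ 0.001 -0.001 -0.013] deg [ 0.  -0.  -0.4]
```

>>> step_arm(
  series=[
    {"x":0.004,"y":0.01,"z":0.1,"ax":0,"ay":0,"az":0,"grip":-0.5},
    {"x":0.004,"y":0.01,"z":0.19,"ax":0,"ay":0,"az":0,"grip":-0.5},
    {"x":0.004,"y":0.01,"z":0.248,"ax":0,"ay":0,"az":0,"grip":-0.5},
    {"x":0.004,"y":0.01,"z":0.248,"ax":0,"ay":0,"az":0,"grip":-0.5},
    {"x":0.004,"y":0.01,"z":0.248,"ax":0,"ay":0,"az":0,"grip":1},
    {"x":0.004,"y":0.01,"z":0.248,"ax":0,"ay":0,"az":0,"grip":1},
    {"x":0.004,"y":0.01,"z":0.248,"ax":0,"ay":0,"az":0,"grip":1},
    {"x":0.004,"y":0.01,"z":0.248,"ax":0,"ay":0,"az":0,"grip":1},
    {"x":0.004,"y":0.01,"z":0.248,"ax":0,"ay":0,"az":0,"grip":1},
  ],
  force=30,
)

```text
time: 2.2
tool_pos: [0.4596, 0.3364, 0.0293]
tcp_rot: [0.377, 3.115, 0.007]
wrist_force: [-1.5, 1.7, 6.9]
width: 0.341
grip_force: 29.9
```

```bash
python3 - <<'E'
from h import *
goto([0.604,0.366,0.15],0.0)
E
```

```text
shift [-0.2671  0.1275 -0.2398] turn [ 1.20e-02 -1.00e-03  2.54e+00] deg [ 0.4 -0.  76.2]
```

>>> step_arm(
  series=[
    {"x":0,"y":0,"z":-0.1,"ax":0,"ay":0,"az":0,"grip":1},
    {"x":0,"y":0,"z":-0.2,"ax":0,"ay":0,"az":0,"grip":1},
    {"x":-0.1,"y":0.05,"z":-0.24,"ax":0,"ay":0,"az":0,"grip":1},
    {"x":-0.2,"y":0.1,"z":-0.24,"ax":0,"ay":0,"az":0,"grip":1},
    {"x":-0.267,"y":0.127,"z":-0.24,"ax":0,"ay":0,"az":0,"grip":1},
    {"x":-0.267,"y":0.127,"z":-0.24,"ax":0,"ay":0,"az":0,"grip":1},
    {"x":-0.267,"y":0.127,"z":-0.24,"ax":0,"ay":0,"az":0,"grip":1},
    {"x":-0.267,"y":0.127,"z":-0.24,"ax":0,"ay":0,"az":0,"grip":1},
  ],
  force=30,
)

```text
time: 3.0
tool_pos: [0.6014, 0.364, 0.1462]
tcp_rot: [-0.377, -3.118, 0.001]
wrist_force: [-0.5, -0.1, -0.3]
width: 0.338
grip_force: 29.7
```

```bash
python3 - <<'E'
from h import *
s=bot.read_state();print(s["tool_pos"],s["width"],s["grip_force"])
goto([0.604,0.366,0.0763],np.radians(76.5)); d=cam("side","s1")
cv2.imwrite("pics/s1c.png",cv2.resize(d["img"][60:220,170:350,::-1],None,fx=3,fy=3))
E
```

```text
[0.60140195 0.36395599 0.14615538] 0.3380562813718702 29.70695041876752
shift [-0.0042  0.0053  0.1397] turn [-0.001 -0.002 -0.009] deg [-0.  -0.1 -0.3]
```

View pics/s1c.png

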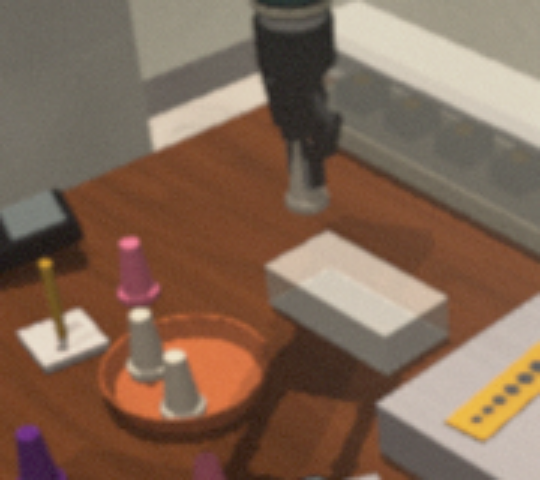

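The side view shows the cone held upright over the riser's far-left area, the other two still standing in the dish.

>>> step_arm(
  series=[
    {"x":-0.004,"y":0.005,"z":0.08,"ax":0,"ay":0,"az":0,"grip":1},
    {"x":-0.004,"y":0.005,"z":0.12,"ax":0,"ay":0,"az":0,"grip":1},
    {"x":-0.004,"y":0.005,"z":0.14,"ax":0,"ay":0,"az":0,"grip":1},
    {"x":-0.004,"y":0.005,"z":0.14,"ax":0,"ay":0,"az":0,"grip":1},
    {"x":-0.004,"y":0.005,"z":0.14,"ax":0,"ay":0,"az":0,"grip":1},
  ],
  force=30,
)

```text
time: 3.55
tool_pos: [0.6047, 0.3667, 0.0775]
tcp_rot: [0.376, 3.118, 0.001]
wrist_force: [-0.5, -0.4, -1.2]
width: 0.342
grip_force: 29.8
```

>>> step_arm(
  series=[
    {"x":0,"y":0,"z":0.004,"ax":0,"ay":0,"az":0,"grip":1},
    {"x":0,"y":0,"z":0.004,"ax":0,"ay":0,"az":0,"grip":1},
  ],
)

```text
time: 3.75
tool_pos: [0.6053, 0.3668, 0.0754]
tcp_rot: [0.377, 3.118, 0.002]
wrist_force: [-1.1, -0.7, 2.5]
width: 0.339
grip_force: 30.2
```

Near contact. Open, rise, then on to the second cone.

>>> step_arm(
  series=[
    {"x":0,"y":0,"z":0,"ax":0,"ay":0,"az":0,"grip":-0.5},
    {"x":0,"y":0,"z":0,"ax":0,"ay":0,"az":0,"grip":-0.5},
    {"x":0,"y":0,"z":0,"ax":0,"ay":0,"az":0,"grip":-0.5},
    {"x":0,"y":0,"z":-0.05,"ax":0,"ay":0,"az":0,"grip":-0.5},
    {"x":0,"y":0,"z":-0.14,"ax":0,"ay":0,"az":0,"grip":-0.5},
    {"x":0,"y":0,"z":-0.2,"ax":0,"ay":0,"az":0,"grip":-0.5},
    {"x":0,"y":0,"z":-0.2,"ax":0,"ay":0,"az":0,"grip":-0.5},
  ],
)

```text
time: 4.45
tool_pos: [0.6085, 0.3683, 0.1815]
tcp_rot: [0.376, 3.11, 0.01]
wrist_force: [-0.0, -0.4, 0.8]
width: 0.748
grip_force: 0.0
```

```bash
python3 - <<'E'
from h import *
print(bot.read_state()["tool_pos"],bot.read_state()["width"])
goto([0.4035,0.3875,0.15],np.radians(46.5));cones(.118,(160,130,270,200),(230,60,350,190));
E
```

```text
[0.60853655 0.36826288 0.18146785] 0.7481949928612702
shift [ 0.4079 -0.0608  0.0591] turn [0.019 0.012 0.991] deg [ 0.6  0.4 29.7]
top 13.0 [0.5405 0.4262 0.118 ]
top 17.0 [0.6332 0.4011 0.118 ]
top 1280.0 [0.5944 0.2716 0.118 ]
top 28.0 [0.7204 0.4457 0.118 ]
side 501.0 [0.5406 0.2063 0.118 ]
side 230.0 [0.672  0.5923 0.118 ]
side 1186.5 [0.9059 0.4797 0.118 ]
```

>>> step_arm(
  series=[
    {"x":0.408,"y":-0.061,"z":0,"ax":0,"ay":0,"az":0.99,"grip":-0.5},
    {"x":0.408,"y":-0.061,"z":0,"ax":0,"ay":0,"az":0.99,"grip":-0.5},
    {"x":0.408,"y":-0.061,"z":0.05,"ax":0,"ay":0,"az":0.99,"grip":-0.5},
    {"x":0.408,"y":-0.061,"z":0.05,"ax":0,"ay":0,"az":0.99,"grip":-0.5},
    {"x":0.408,"y":-0.061,"z":0.05,"ax":0,"ay":0,"az":0.99,"grip":-0.5},
    {"x":0.408,"y":-0.061,"z":0.05,"ax":0,"ay":0,"az":0.99,"grip":-0.5},
    {"x":0.408,"y":-0.061,"z":0.05,"ax":0,"ay":0,"az":0.99,"grip":-0.5},
  ],
)

```text
time: 5.25
tool_pos: [0.4002, 0.3853, 0.1488]
tcp_rot: [1.162, 2.918, -0.0]
wrist_force: [0.6, -0.5, 0.1]
width: 0.751
grip_force: 0.0
```

```bash
python3 - <<'E'
from h import *
print(bot.read_state()["tool_pos"])
goto([0.4035,0.3875,0.15],np.radians(17)); goto([0.4035,0.3875,0.026],np.radians(17)); d=cam("side")
cv2.imwrite("pics/s2c.png",cv2.resize(d["img"][60:220,170:350,::-1],None,fx=3,fy=3))
E
```

```text
[0.40017501 0.38526502 0.14882944]
shift [-0.0018  0.0078 -0.0023] turn [0.    0.001 0.986] deg [ 0.   0.  29.6]
shift [-0.0016  0.0079  0.2457] turn [0.    0.001 0.986] deg [ 0.   0.  29.6]
```

View pics/s2c.png

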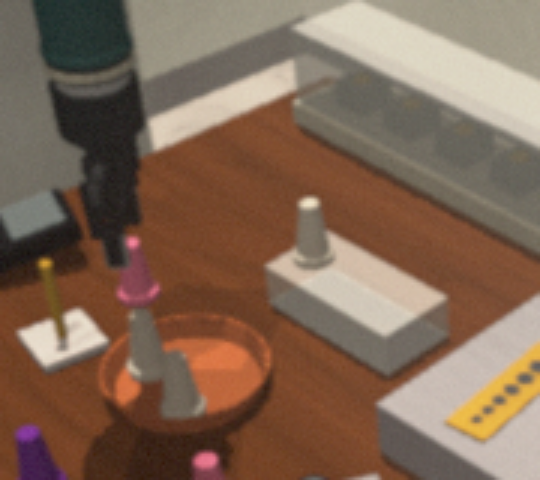

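Cone stands upright on the riser, at (270,146) in full-frame side pixels; the gripper is above the next cone.

>>> step_arm(
  series=[
    {"x":-0.002,"y":0.008,"z":0,"ax":0,"ay":0,"az":0.986,"grip":-0.5},
    {"x":-0.002,"y":0.008,"z":0,"ax":0,"ay":0,"az":0.986,"grip":-0.5},
    {"x":-0.002,"y":0.008,"z":0,"ax":0,"ay":0,"az":0.986,"grip":-0.5},
    {"x":-0.002,"y":0.008,"z":0.1,"ax":0,"ay":0,"az":0.986,"grip":-0.5},
    {"x":-0.002,"y":0.008,"z":0.19,"ax":0,"ay":0,"az":0.986,"grip":-0.5},
    {"x":-0.002,"y":0.008,"z":0.246,"ax":0,"ay":0,"az":0.986,"grip":-0.5},
    {"x":-0.002,"y":0.008,"z":0.246,"ax":0,"ay":0,"az":0.986,"grip":-0.5},
    {"x":-0.002,"y":0.008,"z":0.246,"ax":0,"ay":0,"az":0.986,"grip":1},
    {"x":-0.002,"y":0.008,"z":0.246,"ax":0,"ay":0,"az":0.986,"grip":1},
    {"x":-0.002,"y":0.008,"z":0.246,"ax":0,"ay":0,"az":0.986,"grip":1},
    {"x":-0.002,"y":0.008,"z":0.246,"ax":0,"ay":0,"az":0.986,"grip":1},
    {"x":-0.002,"y":0.008,"z":0.246,"ax":0,"ay":0,"az":0.986,"grip":1},
  ],
)

```text
time: 6.5
tool_pos: [0.4054, 0.3891, 0.029]
tcp_rot: [1.869, 2.523, 0.009]
wrist_force: [2.0, -0.8, 6.7]
width: 0.34
grip_force: 30.0
```

```bash
python3 - <<'E'
from h import *
goto([0.606,0.306,0.18],np.radians(17))
E
```

```text
shift [-0.2754  0.3369 -0.3006] turn [ 0.011 -0.004 -0.001] deg [ 0.3 -0.1 -0. ]
```

>>> step_arm(
  series=[
    {"x":0,"y":0,"z":-0.1,"ax":0,"ay":0,"az":0,"grip":1},
    {"x":0,"y":0,"z":-0.2,"ax":0,"ay":0,"az":0,"grip":1},
    {"x":0,"y":0,"z":-0.3,"ax":0,"ay":0,"az":0,"grip":1},
    {"x":-0.276,"y":0.338,"z":-0.306,"ax":0,"ay":0,"az":0,"grip":1},
    {"x":-0.276,"y":0.338,"z":-0.306,"ax":0,"ay":0,"az":0,"grip":1},
    {"x":-0.276,"y":0.338,"z":-0.306,"ax":0,"ay":0,"az":0,"grip":1},
    {"x":-0.276,"y":0.338,"z":-0.306,"ax":0,"ay":0,"az":0,"grip":1},
    {"x":-0.276,"y":0.338,"z":-0.306,"ax":0,"ay":0,"az":0,"grip":1},
    {"x":-0.276,"y":0.338,"z":-0.306,"ax":0,"ay":0,"az":0,"grip":1},
    {"x":-0.276,"y":0.338,"z":-0.306,"ax":0,"ay":0,"az":0,"grip":1},
    {"x":-0.276,"y":0.338,"z":-0.306,"ax":0,"ay":0,"az":0,"grip":1},
  ],
)

```text
time: 7.6
tool_pos: [0.6032, 0.3055, 0.1791]
tcp_rot: [-1.868, -2.525, 0.001]
wrist_force: [0.2, -0.4, -0.3]
width: 0.34
grip_force: 29.7
```

```bash
python3 - <<'E'
from h import *
goto([0.606,0.306,0.0757],np.radians(17))
E
```

```text
shift [-0.0008  0.006   0.2068] turn [-0.003 -0.001  0.   ] deg [-0.1 -0.   0. ]
```

>>> step_arm(
  series=[
    {"x":0,"y":0.006,"z":0.1,"ax":0,"ay":0,"az":0,"grip":1},
    {"x":0,"y":0.006,"z":0.18,"ax":0,"ay":0,"az":0,"grip":1},
    {"x":0,"y":0.006,"z":0.206,"ax":0,"ay":0,"az":0,"grip":1},
    {"x":0,"y":0.006,"z":0.208,"ax":0,"ay":0,"az":0,"grip":1},
    {"x":0,"y":0.006,"z":0.208,"ax":0,"ay":0,"az":0,"grip":1},
    {"x":0,"y":0.006,"z":0.208,"ax":0,"ay":0,"az":0,"grip":1},
  ],
)

```text
time: 8.2
tool_pos: [0.6075, 0.3064, 0.0762]
tcp_rot: [1.868, 2.525, 0.001]
wrist_force: [-0.2, 0.5, -0.5]
width: 0.341
grip_force: 34.1
```

>>> step_arm(
  series=[
    {"x":0,"y":0,"z":0.003,"ax":0,"ay":0,"az":0,"grip":1},
    {"x":0,"y":0,"z":0.003,"ax":0,"ay":0,"az":0,"grip":1},
    {"x":0,"y":0,"z":0.003,"ax":0,"ay":0,"az":0,"grip":-0.5},
    {"x":0,"y":0,"z":0.003,"ax":0,"ay":0,"az":0,"grip":-0.5},
    {"x":0,"y":0,"z":0.003,"ax":0,"ay":0,"az":0,"grip":-0.5},
    {"x":0,"y":0,"z":-0.06,"ax":0,"ay":0,"az":0,"grip":-0.5},
    {"x":0,"y":0,"z":-0.15,"ax":0,"ay":0,"az":0,"grip":-0.5},
    {"x":0,"y":0,"z":-0.2,"ax":0,"ay":0,"az":0,"grip":-0.5},
    {"x":0,"y":0,"z":-0.2,"ax":0,"ay":0,"az":0,"grip":-0.5},
  ],
)

```text
time: 9.1
tool_pos: [0.6111, 0.307, 0.1816]
tcp_rot: [1.867, 2.52, 0.014]
wrist_force: [0.1, 0.5, 0.7]
width: 0.749
grip_force: 0.0
```

```bash
python3 - <<'E'
from h import *
print(bot.read_state()["q"][-1]);goto([0.388,0.3105,0.15],np.radians(-12.5));goto([0.388,0.3105,0.15],np.radians(-39.5))
E
```

```text
0.1336249371305727
shift [ 0.1365 -0.4255  0.0591] turn [ 0.018 -0.008  0.981] deg [ 0.5 -0.2 29.4]
shift [ 0.1365 -0.4255  0.0591] turn [ 0.016 -0.012  1.881] deg [ 0.5 -0.4 56.4]
```

>>> step_arm(
  series=[
    {"x":0.136,"y":-0.425,"z":0,"ax":0,"ay":0,"az":0.98,"grip":-0.5},
    {"x":0.136,"y":-0.425,"z":0,"ax":0,"ay":0,"az":0.98,"grip":-0.5},
    {"x":0.136,"y":-0.425,"z":0.06,"ax":0,"ay":0,"az":0.98,"grip":-0.5},
    {"x":0.136,"y":-0.425,"z":0.06,"ax":0,"ay":0,"az":0.98,"grip":-0.5},
    {"x":0.136,"y":-0.425,"z":0.06,"ax":0,"ay":0,"az":0.98,"grip":-0.5},
    {"x":0.136,"y":-0.425,"z":0.06,"ax":0,"ay":0,"az":0.98,"grip":-0.5},
    {"x":0.136,"y":-0.425,"z":0.06,"ax":0,"ay":0,"az":0.98,"grip":-0.5},
    {"x":0.136,"y":-0.425,"z":0.06,"ax":0,"ay":0,"az":0.98,"grip":-0.5},
  ],
)

```text
time: 9.9
tool_pos: [0.3858, 0.309, 0.1455]
tcp_rot: [2.449, 1.967, 0.002]
wrist_force: [-0.0, -0.5, 0.6]
width: 0.752
grip_force: 0.0
```

```bash
python3 - <<'E'
from h import *
goto([0.388,0.3105,0.026],np.radians(-39.5));cones()
E
```

```text
shift [0.0037 0.0034 0.239 ] turn [ 0.001 -0.002  0.901] deg [ 0. -0. 27.]
top 14.0 [0.3889 0.3091 0.072 ]
top 28.5 [0.3973 0.359  0.072 ]
side 9.5 [0.3881 0.3078 0.072 ]
side 15.0 [0.3534 0.3859 0.072 ]
```

>>> step_arm(
  series=[
    {"x":0.004,"y":0.003,"z":0,"ax":0,"ay":0,"az":0.9,"grip":-0.5},
    {"x":0.004,"y":0.003,"z":0,"ax":0,"ay":0,"az":0.9,"grip":-0.5},
    {"x":0.004,"y":0.003,"z":0,"ax":0,"ay":0,"az":0.9,"grip":-0.5},
    {"x":0.004,"y":0.003,"z":0.1,"ax":0,"ay":0,"az":0.9,"grip":-0.5},
    {"x":0.004,"y":0.003,"z":0.19,"ax":0,"ay":0,"az":0.9,"grip":-0.5},
    {"x":0.004,"y":0.003,"z":0.239,"ax":0,"ay":0,"az":0.9,"grip":-0.5},
    {"x":0.004,"y":0.003,"z":0.239,"ax":0,"ay":0,"az":0.9,"grip":-0.5},
    {"x":0.004,"y":0.003,"z":0.239,"ax":0,"ay":0,"az":0.9,"grip":1},
    {"x":0.004,"y":0.003,"z":0.239,"ax":0,"ay":0,"az":0.9,"grip":1},
    {"x":0.004,"y":0.003,"z":0.239,"ax":0,"ay":0,"az":0.9,"grip":1},
    {"x":0.004,"y":0.003,"z":0.239,"ax":0,"ay":0,"az":0.9,"grip":1},
    {"x":0.004,"y":0.003,"z":0.239,"ax":0,"ay":0,"az":0.9,"grip":1},
  ],
)

```text
time: 11.2
tool_pos: [0.3887, 0.3117, 0.0281]
tcp_rot: [-2.84, -1.341, -0.008]
wrist_force: [1.1, -1.2, 5.5]
width: 0.347
grip_force: 30.1
```

```bash
python3 - <<'E'
from h import *
goto([0.608,0.246,0.18],np.radians(-39.5))
E
```

```text
shift [ 0.1787  0.4226 -0.3022] turn [ 0.003 -0.009  0.002] deg [ 0.1 -0.3  0. ]
```

>>> step_arm(
  series=[
    {"x":0,"y":0,"z":-0.1,"ax":0,"ay":0,"az":0,"grip":1},
    {"x":0,"y":0,"z":-0.2,"ax":0,"ay":0,"az":0,"grip":1},
    {"x":0,"y":0,"z":-0.3,"ax":0,"ay":0,"az":0,"grip":1},
    {"x":0.18,"y":0.424,"z":-0.304,"ax":0,"ay":0,"az":0,"grip":1},
    {"x":0.18,"y":0.424,"z":-0.304,"ax":0,"ay":0,"az":0,"grip":1},
    {"x":0.18,"y":0.424,"z":-0.304,"ax":0,"ay":0,"az":0,"grip":1},
    {"x":0.18,"y":0.424,"z":-0.304,"ax":0,"ay":0,"az":0,"grip":1},
    {"x":0.18,"y":0.424,"z":-0.304,"ax":0,"ay":0,"az":0,"grip":1},
    {"x":0.18,"y":0.424,"z":-0.304,"ax":0,"ay":0,"az":0,"grip":1},
    {"x":0.18,"y":0.424,"z":-0.304,"ax":0,"ay":0,"az":0,"grip":1},
    {"x":0.18,"y":0.424,"z":-0.304,"ax":0,"ay":0,"az":0,"grip":1},
    {"x":0.18,"y":0.424,"z":-0.304,"ax":0,"ay":0,"az":0,"grip":1},
  ],
)

```text
time: 12.4
tool_pos: [0.6062, 0.2457, 0.1779]
tcp_rot: [-2.84, -1.343, 0.001]
wrist_force: [-0.2, -0.2, -0.3]
width: 0.347
grip_force: 30.0
```

```bash
python3 - <<'E'
from h import *
goto([0.607,0.246,0.0747],np.radians(-39.5));d=cam("side")
cv2.imwrite("pics/s3c.png",cv2.resize(d["img"][60:220,200:380,::-1],None,fx=3,fy=3))
E
```

```text
shift [0.0016 0.001  0.2063] turn [-0.001  0.001  0.004] deg [-0.   0.   0.1]
```

View pics/s3c.png

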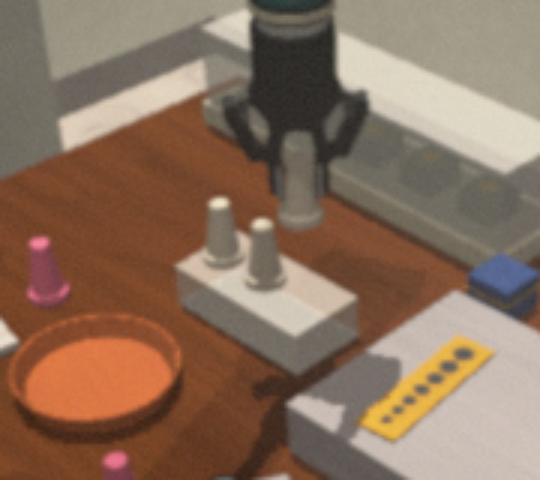

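Two cones stand on the riser, the third is held upright above its free end.

>>> step_arm(
  series=[
    {"x":0.002,"y":0.001,"z":0.1,"ax":0,"ay":0,"az":0,"grip":1},
    {"x":0.002,"y":0.001,"z":0.18,"ax":0,"ay":0,"az":0,"grip":1},
    {"x":0.002,"y":0.001,"z":0.204,"ax":0,"ay":0,"az":0,"grip":1},
    {"x":0.002,"y":0.001,"z":0.207,"ax":0,"ay":0,"az":0,"grip":1},
    {"x":0.002,"y":0.001,"z":0.207,"ax":0,"ay":0,"az":0,"grip":1},
    {"x":0.002,"y":0.001,"z":0.207,"ax":0,"ay":0,"az":0,"grip":1},
  ],
)

```text
time: 13.05
tool_pos: [0.6087, 0.246, 0.0752]
tcp_rot: [2.841, 1.342, 0.002]
wrist_force: [0.1, -1.2, -0.8]
width: 0.342
grip_force: 33.1
```

>>> step_arm(
  series=[
    {"x":0,"y":0,"z":0.003,"ax":0,"ay":0,"az":0,"grip":1},
    {"x":0,"y":0,"z":0.003,"ax":0,"ay":0,"az":0,"grip":1},
    {"x":0,"y":0,"z":0.003,"ax":0,"ay":0,"az":0,"grip":-0.5},
    {"x":0,"y":0,"z":0.003,"ax":0,"ay":0,"az":0,"grip":-0.5},
    {"x":0,"y":0,"z":0.003,"ax":0,"ay":0,"az":0,"grip":-0.5},
    {"x":0,"y":0,"z":-0.06,"ax":0,"ay":0,"az":0,"grip":-0.5},
    {"x":0,"y":0,"z":-0.15,"ax":0,"ay":0,"az":0,"grip":-0.5},
    {"x":0,"y":0,"z":-0.2,"ax":0,"ay":0,"az":0,"grip":-0.5},
    {"x":0,"y":0,"z":-0.2,"ax":0,"ay":0,"az":0,"grip":-0.5},
  ],
)

```text
time: 13.95
tool_pos: [0.6119, 0.2467, 0.1803]
tcp_rot: [2.84, 1.341, 0.015]
wrist_force: [0.2, -0.4, -0.7]
width: 0.753
grip_force: 0.0
```

```bash
cat >> h.py <<'E'
def plts(z=.063,roi=(270,120,425,280)):
    for n in("top","side"):
        d=cam(n);H=d["hsv"]
        m=(H[...,0]>=20)&(H[...,0]<=32)&(H[...,1]>110)&(H[...,2]>110)
        m=cv2.morphologyEx(m.astype(np.uint8),cv2.MORPH_CLOSE,np.ones((7,7)))
        for b in blobs(m,300,roi if n=="top" else (290,130,480,300)): print(n,rect(d,b,z))
E
python3 - <<'E'
from h import *
plts();tray()
q=bot.read_state();print(q["q"])
goto([0.595,0.062,0.12],np.radians(-69));goto([0.595,0.062,0.12],np.radians(-83))
E
```

```text
top (array([0.59049738, 0.06337732]), (159, 43), np.float64(0.12279913184474547))
top (array([ 0.60876422, -0.12415286]), (158, 43), np.float64(0.011905780247091527))
side (array([ 0.60852405, -0.12688956]), (156, 41), np.float64(0.01734321346105785))
side (array([0.58931714, 0.05990968]), (157, 40), np.float64(0.12773852168565067))
tray (array([ 0.47940701, -0.3931438 ]), (201, 123), np.float64(-0.094526905521545))
[ 3.45576359e-01  2.68183008e-01  1.70776431e+00 -5.84232930e-05
  1.16713392e+00  1.03429798e+00]
shift [-0.2991  0.2132  0.1069] turn [-0.001  0.003  0.985] deg [-0.   0.1 29.5]
shift [-0.2991  0.2132  0.1069] turn [-0.     0.003  1.451] deg [-0.   0.1 43.5]
```

>>> step_arm(
  series=[
    {"x":-0.15,"y":0.106,"z":0,"ax":0,"ay":0,"az":0.985,"grip":1},
    {"x":-0.3,"y":0.213,"z":0,"ax":0,"ay":0,"az":0.985,"grip":1},
    {"x":-0.3,"y":0.213,"z":0,"ax":0,"ay":0,"az":0.985,"grip":1},
    {"x":-0.3,"y":0.213,"z":0.1,"ax":0,"ay":0,"az":0.985,"grip":1},
    {"x":-0.3,"y":0.213,"z":0.12,"ax":0,"ay":0,"az":0.985,"grip":1},
    {"x":-0.3,"y":0.213,"z":0.12,"ax":0,"ay":0,"az":0.985,"grip":1},
    {"x":-0.3,"y":0.213,"z":0.12,"ax":0,"ay":0,"az":0.985,"grip":1},
    {"x":-0.3,"y":0.213,"z":0.12,"ax":0,"ay":0,"az":0.985,"grip":1},
    {"x":-0.3,"y":0.213,"z":0.12,"ax":0,"ay":0,"az":0.985,"grip":1},
  ],
)

```text
time: 15.0
tool_pos: [0.5966, 0.0631, 0.1157]
tcp_rot: [3.088, 0.574, 0.004]
wrist_force: [-0.1, -0.1, -0.0]
width: -0.003
grip_force: 0.0
```

```bash
python3 - <<'E'
from h import *
print(bot.read_state()["tool_pos"],bot.read_state()["width"])
goto([0.597,0.0625,0.075],np.radians(-83))
E
```

```text
[0.59660959 0.06307647 0.11574409] -0.002509036319461376
shift [0.0001 0.0013 0.0815] turn [ 0.001 -0.005  0.469] deg [ 0.  -0.1 14.1]
```

>>> step_arm(
  series=[
    {"x":0,"y":0.001,"z":0.06,"ax":0,"ay":0,"az":0.469,"grip":1},
    {"x":0,"y":0.001,"z":0.09,"ax":0,"ay":0,"az":0.469,"grip":1},
    {"x":0,"y":0.001,"z":0.1,"ax":0,"ay":0,"az":0.469,"grip":1},
    {"x":0,"y":0.001,"z":0.103,"ax":0,"ay":0,"az":0.469,"grip":1},
    {"x":0,"y":0.001,"z":0.105,"ax":0,"ay":0,"az":0.469,"grip":1},
    {"x":0,"y":0.001,"z":0.105,"ax":0,"ay":0,"az":0.469,"grip":1},
  ],
)

```text
time: 15.6
tool_pos: [0.5966, 0.0619, 0.0631]
tcp_rot: [-3.136, -0.192, -0.004]
wrist_force: [0.3, 0.4, 1.4]
width: 0.002
grip_force: 1.0
```

>>> step_arm(
  series=[
    {"x":0,"y":0,"z":0.002,"ax":0,"ay":0,"az":0,"grip":1},
    {"x":0,"y":0,"z":0.002,"ax":0,"ay":0,"az":0,"grip":1},
  ],
)

```text
time: 15.8
tool_pos: [0.5967, 0.0619, 0.063]
tcp_rot: [-3.136, -0.19, -0.004]
wrist_force: [-2.3, -0.1, 8.0]
width: -0.003
grip_force: 3.8
```

>>> step_arm(
  series=[
    {"x":-0.008,"y":0,"z":0,"ax":0,"ay":0,"az":0,"grip":1},
    {"x":-0.02,"y":0,"z":0,"ax":0,"ay":0,"az":0,"grip":1},
    {"x":-0.03,"y":0,"z":0,"ax":0,"ay":0,"az":0,"grip":1},
    {"x":-0.04,"y":0,"z":0,"ax":0,"ay":0,"az":0,"grip":1},
    {"x":-0.04,"y":0,"z":0,"ax":0,"ay":0,"az":0,"grip":1},
  ],
)

```text
time: 16.3
tool_pos: [0.5774, 0.0592, 0.063]
tcp_rot: [3.136, 0.19, 0.008]
wrist_force: [1.7, 0.7, 8.3]
width: -0.0
grip_force: 3.8
```

```bash
python3 - <<'E'
from h import *
plts()
E
```

```text
top (array([ 0.60876422, -0.12415286]), (158, 43), np.float64(0.011905780247091527))
side (array([ 0.60906708, -0.12739868]), (157, 42), np.float64(0.006039562493162932))
```

```bash
cat >> h.py <<'E'
def near(lo,hi):
    for n in("top","side"):
        d=cam(n);H=d["hsv"]
        m=(H[...,0]>=20)&(H[...,0]<=32)&(H[...,1]>110)&(H[...,2]>110)
        v,u=np.nonzero(m);P=ray(d,np.c_[u,v],.063);P=P[(P[:,1]>lo)&(P[:,1]<hi)&(P[:,0]>.38)&(P[:,0]<.72)]
        print(n,len(P),"x min/max",np.percentile(P[:,0],[.5,99.5]).round(4),"y",np.percentile(P[:,1],[.5,99.5]).round(4))
E
python3 - <<'E'
from h import *
near(0,.12)
E
```

```text
top 123 x min/max [0.5291 0.5631] y [0.0376 0.08  ]
side 85 x min/max [0.4932 0.6449] y [0.0327 0.0718]
```

>>> step_arm(
  series=[
    {"x":-0.012,"y":0,"z":0,"ax":0,"ay":0,"az":0,"grip":1},
    {"x":-0.026,"y":0,"z":0,"ax":0,"ay":0,"az":0,"grip":1},
    {"x":-0.04,"y":0,"z":0,"ax":0,"ay":0,"az":0,"grip":1},
    {"x":-0.054,"y":0,"z":0,"ax":0,"ay":0,"az":0,"grip":1},
    {"x":-0.068,"y":0,"z":0,"ax":0,"ay":0,"az":0,"grip":1},
    {"x":-0.082,"y":0,"z":0,"ax":0,"ay":0,"az":0,"grip":1},
    {"x":-0.096,"y":0,"z":0,"ax":0,"ay":0,"az":0,"grip":1},
    {"x":-0.11,"y":0,"z":0,"ax":0,"ay":0,"az":0,"grip":1},
    {"x":-0.12,"y":0,"z":0,"ax":0,"ay":0,"az":0,"grip":1},
    {"x":-0.126,"y":0,"z":0,"ax":0,"ay":0,"az":0,"grip":1},
    {"x":-0.126,"y":0,"z":0,"ax":0,"ay":0,"az":0,"grip":1},
  ],
)

```text
time: 17.6
tool_pos: [0.5153, 0.0516, 0.063]
tcp_rot: [3.136, 0.19, 0.009]
wrist_force: [1.2, -0.4, 8.4]
width: -0.002
grip_force: 4.1
```

```bash
python3 - <<'E'
from h import *
near(-.02,.12)
E
```

```text
top 259 x min/max [0.4355 0.4941] y [0.0231 0.0702]
side 117 x min/max [0.4304 0.5864] y [0.0229 0.0667]
```

>>> step_arm(
  series=[
    {"x":0,"y":0,"z":-0.1,"ax":0,"ay":0,"az":0,"grip":1},
    {"x":0,"y":0,"z":-0.17,"ax":0,"ay":0,"az":0,"grip":-1},
    {"x":-0.1,"y":0,"z":-0.17,"ax":0,"ay":0,"az":0,"grip":-1},
    {"x":-0.12,"y":0,"z":-0.17,"ax":0,"ay":0,"az":0,"grip":-1},
    {"x":-0.12,"y":0,"z":-0.17,"ax":0,"ay":0,"az":0,"grip":-1},
    {"x":-0.12,"y":0,"z":-0.17,"ax":0,"ay":0,"az":0,"grip":-1},
  ],
)

```text
time: 18.3
tool_pos: [0.4536, 0.0443, 0.1455]
tcp_rot: [3.136, 0.19, 0.001]
wrist_force: [0.5, 0.3, 0.4]
width: 0.845
grip_force: 0.0
```

```bash
python3 - <<'E'
from h import *
plts();near(-.02,.12)
d=cam("side");cv2.imwrite("pics/s4.png",cv2.resize(d["img"][120:300,260:480,::-1],None,fx=3,fy=3))
goto([.454,.0445,.054],.125-np.pi/2)
E
```

```text
top (array([ 0.60876422, -0.12415286]), (158, 43), np.float64(0.011905780247091527))
side (array([ 0.6088866 , -0.12704292]), (157, 42), np.float64(0.010640490566951565))
side (array([0.50905295, 0.04981486]), (151, 39), np.float64(0.13059208214891374))
top 108 x min/max [0.43   0.5916] y [0.04   0.0825]
side 180 x min/max [0.4332 0.5847] y [0.0228 0.0743]
shift [-0.0005 -0.0002  0.1832] turn [-0.     0.001 -0.008] deg [-0.   0.  -0.2]
```

View pics/s4.png

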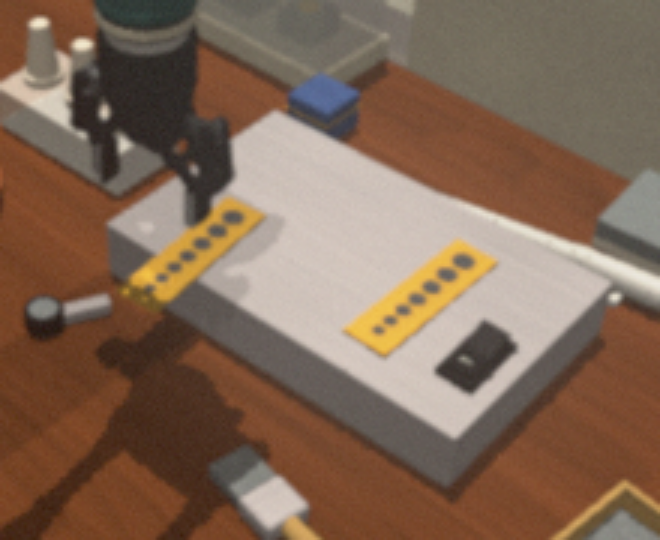

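The plate overhangs the front edge by about 57 mm and is straddled by the open gripper; the other plate, rocker and loupe are undisturbed.

>>> step_arm(
  series=[
    {"x":0,"y":0,"z":0.08,"ax":0,"ay":0,"az":0,"grip":-1},
    {"x":0,"y":0,"z":0.15,"ax":0,"ay":0,"az":0,"grip":-1},
    {"x":0,"y":0,"z":0.189,"ax":0,"ay":0,"az":0,"grip":-1},
    {"x":0,"y":0,"z":0.189,"ax":0,"ay":0,"az":0,"grip":-1},
    {"x":0,"y":0,"z":0.189,"ax":0,"ay":0,"az":0,"grip":1},
    {"x":0,"y":0,"z":0.189,"ax":0,"ay":0,"az":0,"grip":1},
    {"x":0,"y":0,"z":0.189,"ax":0,"ay":0,"az":0,"grip":1},
    {"x":0,"y":0,"z":0.189,"ax":0,"ay":0,"az":0,"grip":1},
    {"x":0,"y":0,"z":0.189,"ax":0,"ay":0,"az":0,"grip":1},
  ],
  force=40,
)

```text
time: 19.45
tool_pos: [0.4552, 0.0444, 0.0527]
tcp_rot: [3.136, 0.19, 0.006]
wrist_force: [0.4, -0.1, 3.4]
width: 0.502
grip_force: 40.2
```

>>> step_arm(
  series=[
    {"x":0,"y":0,"z":-0.03,"ax":0,"ay":0,"az":0,"grip":1},
    {"x":-0.01,"y":0,"z":-0.08,"ax":0,"ay":0,"az":0,"grip":1},
    {"x":-0.02,"y":0,"z":-0.15,"ax":0,"ay":0,"az":0,"grip":1},
    {"x":-0.02,"y":0,"z":-0.2,"ax":0,"ay":0,"az":0,"grip":1},
    {"x":-0.02,"y":0,"z":-0.2,"ax":0,"ay":0,"az":0,"grip":1},
  ],
)

```text
time: 19.95
tool_pos: [0.4465, 0.0433, 0.1553]
tcp_rot: [3.136, 0.19, 0.013]
wrist_force: [1.1, -0.5, -0.2]
width: 0.497
grip_force: 40.8
```

```bash
python3 - <<'E'
from h import *
s=bot.read_state();print(s["tool_pos"],s["width"],s["grip_force"])
d=cam("side");cv2.imwrite("pics/s5.png",cv2.resize(d["img"][100:300,240:480,::-1],None,fx=3,fy=3))
tray()
E
```

```text
[0.44652152 0.0432767  0.15533738] 0.49690369496015524 40.76368510723114
tray (array([ 0.4794975 , -0.39328986]), (201, 123), np.float64(-0.0949333039038911))
```

View pics/s5.png

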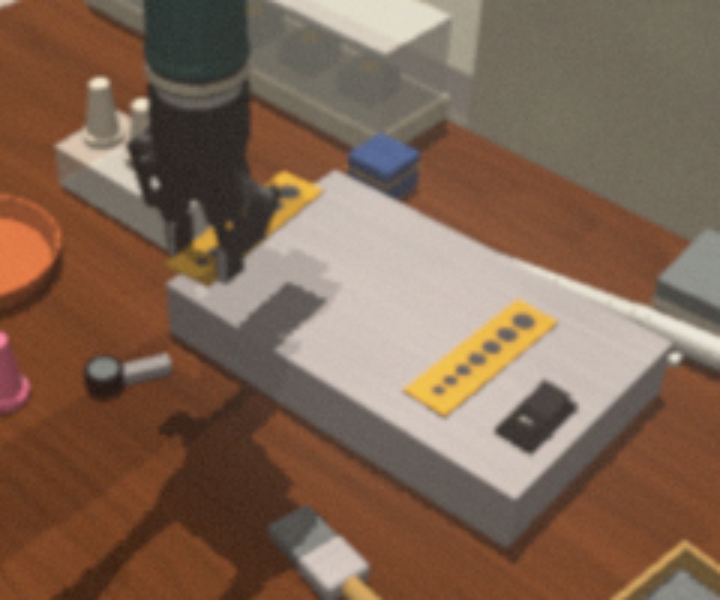

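```bash
python3 - <<'E'
from h import *
goto([.4242,-.3897,.15],-.095-np.pi/2)
E
```

```text
shift [-0.143   0.8547  0.0026] turn [-0.    -0.002  0.412] deg [-0.  -0.  12.4]
```

>>> step_arm(
  series=[
    {"x":-0.143,"y":0.854,"z":0.0,"ax":0,"ay":0,"az":0.41,"grip":1},
    {"x":-0.143,"y":0.854,"z":0.0,"ax":0,"ay":0,"az":0.41,"grip":1},
    {"x":-0.143,"y":0.854,"z":0.0,"ax":0,"ay":0,"az":0.41,"grip":1},
    {"x":-0.143,"y":0.854,"z":0.0,"ax":0,"ay":0,"az":0.41,"grip":1},
    {"x":-0.143,"y":0.854,"z":0.0,"ax":0,"ay":0,"az":0.41,"grip":1},
    {"x":-0.143,"y":0.854,"z":0.0,"ax":0,"ay":0,"az":0.41,"grip":1},
    {"x":-0.143,"y":0.854,"z":0.0,"ax":0,"ay":0,"az":0.41,"grip":1},
    {"x":-0.143,"y":0.854,"z":0.0,"ax":0,"ay":0,"az":0.41,"grip":1},
    {"x":-0.143,"y":0.854,"z":0.0,"ax":0,"ay":0,"az":0.41,"grip":1},
    {"x":-0.143,"y":0.854,"z":0.0,"ax":0,"ay":0,"az":0.41,"grip":1},
    {"x":-0.143,"y":0.854,"z":0.0,"ax":0,"ay":0,"az":0.41,"grip":1},
    {"x":-0.143,"y":0.854,"z":0.0,"ax":0,"ay":0,"az":0.41,"grip":1},
  ],
)

```text
time: 21.25
tool_pos: [0.4233, -0.3875, 0.1493]
tcp_rot: [-3.135, 0.147, 0.004]
wrist_force: [0.4, 0.1, -1.0]
width: 0.496
grip_force: 40.9
```

```bash
python3 - <<'E'
from h import *
goto([.4242,-.3897,.012],-.095-np.pi/2)
a=cam("top");b=cam("side")
for d in(a,b):
    H=d["hsv"];m=(H[...,0]>=20)&(H[...,0]<=32)&(H[...,1]>150)&(H[...,2]>130)
cv2.imwrite("pics/p6.png",np.hstack([cv2.resize(a["img"][140:290,400:520,::-1],(400,500)),cv2.resize(b["img"][200:400,380:540,::-1],(400,500))]))
E
```

```text
shift [0.003  0.0049 0.2746] turn [-0.005  0.005  0.003] deg [-0.2  0.2  0.1]
```

View pics/p6.png

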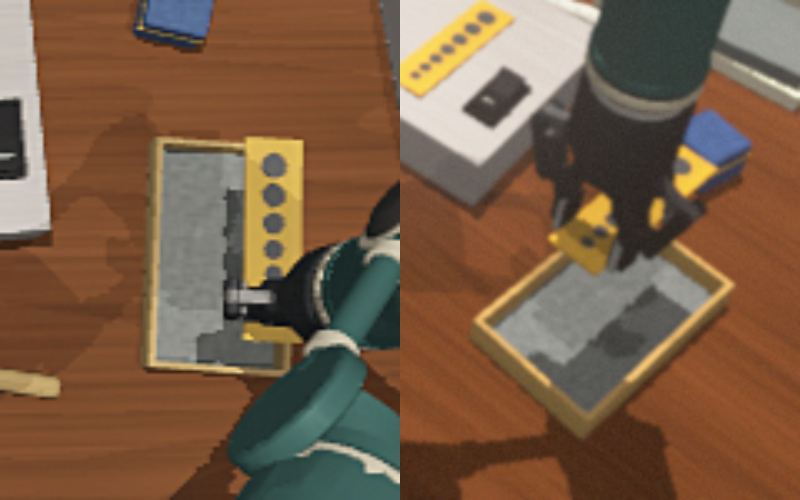

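The plate is held level over the tray (top view offset is parallax), tray empty. Lower and release with limited opening.

>>> step_arm(
  series=[
    {"x":0.003,"y":0.005,"z":0.1,"ax":0,"ay":0,"az":0,"grip":1},
    {"x":0.003,"y":0.005,"z":0.2,"ax":0,"ay":0,"az":0,"grip":1},
    {"x":0.003,"y":0.005,"z":0.25,"ax":0,"ay":0,"az":0,"grip":1},
    {"x":0.003,"y":0.005,"z":0.27,"ax":0,"ay":0,"az":0,"grip":1},
    {"x":0.003,"y":0.005,"z":0.28,"ax":0,"ay":0,"az":0,"grip":1},
    {"x":0.003,"y":0.005,"z":0.28,"ax":0,"ay":0,"az":0,"grip":1},
    {"x":0.003,"y":0.005,"z":0.28,"ax":0,"ay":0,"az":0,"grip":1},
  ],
)

```text
time: 22.05
tool_pos: [0.4269, -0.3931, 0.0133]
tcp_rot: [3.136, -0.147, 0.004]
wrist_force: [0.8, -0.6, -0.9]
width: 0.495
grip_force: 41.0
```

>>> step_arm(
  series=[
    {"x":0,"y":0,"z":0.008,"ax":0,"ay":0,"az":0,"grip":1},
    {"x":0,"y":0,"z":0.008,"ax":0,"ay":0,"az":0,"grip":1},
    {"x":0,"y":0,"z":0.008,"ax":0,"ay":0,"az":0,"grip":-0.35},
    {"x":0,"y":0,"z":0.008,"ax":0,"ay":0,"az":0,"grip":-0.35},
    {"x":0,"y":0,"z":0.008,"ax":0,"ay":0,"az":0,"grip":-0.35},
    {"x":0,"y":0,"z":0.008,"ax":0,"ay":0,"az":0,"grip":-0.35},
    {"x":0,"y":0,"z":-0.08,"ax":0,"ay":0,"az":0,"grip":-0.35},
    {"x":0,"y":0,"z":-0.18,"ax":0,"ay":0,"az":0,"grip":-0.35},
    {"x":0,"y":0,"z":-0.28,"ax":0,"ay":0,"az":0,"grip":-0.35},
    {"x":0,"y":0,"z":-0.28,"ax":0,"ay":0,"az":0,"grip":-0.35},
  ],
)

```text
time: 23.05
tool_pos: [0.4298, -0.3964, 0.1605]
tcp_rot: [3.127, -0.147, 0.018]
wrist_force: [1.6, -0.5, 0.6]
width: 0.673
grip_force: 0.0
```

```bash
python3 - <<'E'
from h import *
plts(); goto([.617,-.1255,.15],.012-np.pi/2)
E
```

```text
top (array([ 0.60876422, -0.12415286]), (158, 43), np.float64(0.011905780247091527))
side (array([ 0.60875256, -0.12735994]), (158, 42), np.float64(0.014164263606560217))
shift [ 0.3291 -0.5686  0.0068] turn [ 0.006 -0.007 -0.202] deg [ 0.2 -0.2 -6.1]
```

>>> step_arm(
  series=[
    {"x":0.33,"y":-0.568,"z":0.0,"ax":0,"ay":0,"az":-0.2,"grip":1},
    {"x":0.33,"y":-0.568,"z":0.0,"ax":0,"ay":0,"az":-0.2,"grip":1},
    {"x":0.33,"y":-0.568,"z":0.0,"ax":0,"ay":0,"az":-0.2,"grip":1},
    {"x":0.33,"y":-0.568,"z":0.0,"ax":0,"ay":0,"az":-0.2,"grip":1},
    {"x":0.33,"y":-0.568,"z":0.0,"ax":0,"ay":0,"az":-0.2,"grip":1},
    {"x":0.33,"y":-0.568,"z":0.0,"ax":0,"ay":0,"az":-0.2,"grip":1},
    {"x":0.33,"y":-0.568,"z":0.0,"ax":0,"ay":0,"az":-0.2,"grip":1},
    {"x":0.33,"y":-0.568,"z":0.1,"ax":0,"ay":0,"az":-0.2,"grip":1},
    {"x":0.33,"y":-0.568,"z":0.1,"ax":0,"ay":0,"az":-0.2,"grip":1},
    {"x":0.33,"y":-0.568,"z":0.1,"ax":0,"ay":0,"az":-0.2,"grip":1},
  ],
)

```text
time: 24.15
tool_pos: [0.6133, -0.1239, 0.0978]
tcp_rot: [-3.14, -0.017, 0.012]
wrist_force: [0.3, 0.1, 0.0]
width: -0.002
grip_force: 0.0
```

```bash
python3 - <<'E'
from h import *
print(bot.read_state()["tool_pos"],bot.read_state()["width"])
goto([.617,-.1255,.063],.012-np.pi/2)
plts(.008,(430,150,515,290));tray();near(-.18,-.08)
a=cam("top","top7");cv2.imwrite("pics/p7.png",cv2.resize(a["img"][140:290,400:520,::-1],(400,500)))
E
```

```text
[ 0.61329169 -0.12390135  0.09776242] -0.002313117664297954
shift [0.0079 0.0034 0.0695] turn [-0.003  0.014 -0.002] deg [-0.1  0.4 -0.1]
top (array([ 0.48180176, -0.37777618]), (200, 85), np.float64(-0.11598798916594855))
tray (array([ 0.47940701, -0.3931438 ]), (201, 123), np.float64(-0.094526905521545))
top 33 x min/max [0.5991 0.684 ] y [-0.1452 -0.1029]
side 200 x min/max [0.5306 0.6839] y [-0.1477 -0.1084]
```

View pics/p7.png

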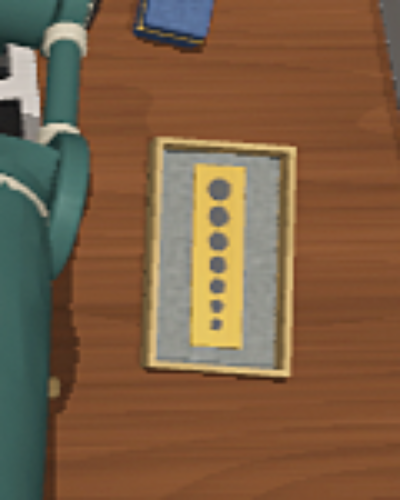

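The first plate lies flat and centred in the tray. Now press the second.

>>> step_arm(
  series=[
    {"x":0.008,"y":0.003,"z":0.04,"ax":0,"ay":0,"az":0,"grip":1},
    {"x":0.008,"y":0.003,"z":0.06,"ax":0,"ay":0,"az":0,"grip":1},
    {"x":0.008,"y":0.003,"z":0.066,"ax":0,"ay":0,"az":0,"grip":1},
    {"x":0.008,"y":0.003,"z":0.069,"ax":0,"ay":0,"az":0,"grip":1},
    {"x":0.008,"y":0.003,"z":0.069,"ax":0,"ay":0,"az":0,"grip":1},
  ],
)

```text
time: 24.95
tool_pos: [0.6204, -0.1262, 0.067]
tcp_rot: [3.142, 0.017, 0.0]
wrist_force: [-0.6, 0.5, 0.0]
width: 0.006
grip_force: 0.0
```

>>> step_arm(
  series=[
    {"x":0,"y":0,"z":0.006,"ax":0,"ay":0,"az":0,"grip":1},
    {"x":0,"y":0,"z":0.009,"ax":0,"ay":0,"az":0,"grip":1},
    {"x":0,"y":0,"z":0.01,"ax":0,"ay":0,"az":0,"grip":1},
    {"x":0,"y":0,"z":0.01,"ax":0,"ay":0,"az":0,"grip":1},
  ],
)

```text
time: 25.35
tool_pos: [0.6209, -0.1262, 0.0631]
tcp_rot: [3.141, 0.017, 0.002]
wrist_force: [-0.7, -0.3, 4.9]
width: -0.002
grip_force: 2.4
```

>>> step_arm(
  series=[
    {"x":0,"y":0,"z":0.0008,"ax":0,"ay":0,"az":0,"grip":1},
    {"x":-0.01,"y":0,"z":0.0008,"ax":0,"ay":0,"az":0,"grip":1},
    {"x":-0.024,"y":0,"z":0.0008,"ax":0,"ay":0,"az":0,"grip":1},
    {"x":-0.038,"y":0,"z":0.0008,"ax":0,"ay":0,"az":0,"grip":1},
    {"x":-0.052,"y":0,"z":0.0008,"ax":0,"ay":0,"az":0,"grip":1},
    {"x":-0.066,"y":0,"z":0.0008,"ax":0,"ay":0,"az":0,"grip":1},
    {"x":-0.08,"y":0,"z":0.0008,"ax":0,"ay":0,"az":0,"grip":1},
    {"x":-0.094,"y":0,"z":0.0008,"ax":0,"ay":0,"az":0,"grip":1},
    {"x":-0.104,"y":0,"z":0.0008,"ax":0,"ay":0,"az":0,"grip":1},
    {"x":-0.11,"y":0,"z":0.0008,"ax":0,"ay":0,"az":0,"grip":1},
    {"x":-0.11,"y":0,"z":0.0008,"ax":0,"ay":0,"az":0,"grip":1},
  ],
)

```text
time: 26.45
tool_pos: [0.5663, -0.1272, 0.063]
tcp_rot: [3.141, 0.017, 0.005]
wrist_force: [0.7, -0.6, 7.5]
width: 0.002
grip_force: 3.5
```

```bash
python3 - <<'E'
from h import *
near(-.18,-.08)
E
```

```text
top 51 x min/max [0.5301 0.5557] y [-0.1461 -0.1174]
side 190 x min/max [0.4765 0.6282] y [-0.1492 -0.1093]
```

Following well (54 mm so far); drag 37 mm more.

>>> step_arm(
  series=[
    {"x":-0.01,"y":0,"z":0,"ax":0,"ay":0,"az":0,"grip":1},
    {"x":-0.022,"y":0,"z":0,"ax":0,"ay":0,"az":0,"grip":1},
    {"x":-0.036,"y":0,"z":0,"ax":0,"ay":0,"az":0,"grip":1},
    {"x":-0.05,"y":0,"z":0,"ax":0,"ay":0,"az":0,"grip":1},
    {"x":-0.064,"y":0,"z":0,"ax":0,"ay":0,"az":0,"grip":1},
    {"x":-0.074,"y":0,"z":0,"ax":0,"ay":0,"az":0,"grip":1},
    {"x":-0.074,"y":0,"z":0,"ax":0,"ay":0,"az":0,"grip":1},
    {"x":-0.074,"y":0,"z":-0.08,"ax":0,"ay":0,"az":0,"grip":1},
    {"x":-0.074,"y":0,"z":-0.17,"ax":0,"ay":0,"az":0,"grip":-1},
    {"x":-0.2,"y":0,"z":-0.17,"ax":0,"ay":0,"az":0,"grip":-1},
    {"x":-0.21,"y":0,"z":-0.17,"ax":0,"ay":0,"az":0,"grip":-1},
    {"x":-0.21,"y":0,"z":-0.17,"ax":0,"ay":0,"az":0,"grip":-1},
  ],
)

```text
time: 27.75
tool_pos: [0.4569, -0.1274, 0.1456]
tcp_rot: [-3.141, -0.016, 0.004]
wrist_force: [1.0, 0.3, -0.3]
width: 0.68
grip_force: 0.0
```

```bash
python3 - <<'E'
from h import *
near(-.18,-.08);plts()
print(bot.read_state()["tool_pos"])
E
```

```text
top 196 x min/max [0.4829 0.5969] y [-0.1461 -0.1044]
side 310 x min/max [0.4411 0.5971] y [-0.1497 -0.1097]
side (array([ 0.51937244, -0.12879561]), (157, 41), np.float64(0.014333429471537191))
[ 0.46094735 -0.12794018  0.14625693]
```

>>> step_arm(
  series=[
    {"x":0,"y":0,"z":0,"ax":0,"ay":0,"az":0,"grip":-1},
    {"x":0,"y":0,"z":0.08,"ax":0,"ay":0,"az":0,"grip":-1},
    {"x":0,"y":0,"z":0.15,"ax":0,"ay":0,"az":0,"grip":-1},
    {"x":0,"y":0,"z":0.189,"ax":0,"ay":0,"az":0,"grip":-1},
    {"x":0,"y":0,"z":0.189,"ax":0,"ay":0,"az":0,"grip":-1},
    {"x":0,"y":0,"z":0.189,"ax":0,"ay":0,"az":0,"grip":1},
    {"x":0,"y":0,"z":0.189,"ax":0,"ay":0,"az":0,"grip":1},
    {"x":0,"y":0,"z":0.189,"ax":0,"ay":0,"az":0,"grip":1},
    {"x":0,"y":0,"z":0.189,"ax":0,"ay":0,"az":0,"grip":1},
    {"x":0,"y":0,"z":0.189,"ax":0,"ay":0,"az":0,"grip":1},
  ],
  force=40,
)

```text
time: 28.95
tool_pos: [0.4619, -0.1284, 0.0533]
tcp_rot: [3.14, 0.017, 0.005]
wrist_force: [1.4, 0.1, 3.1]
width: 0.494
grip_force: 40.2
```

>>> step_arm(
  series=[
    {"x":0,"y":0,"z":-0.03,"ax":0,"ay":0,"az":0,"grip":1},
    {"x":-0.01,"y":0,"z":-0.08,"ax":0,"ay":0,"az":0,"grip":1},
    {"x":-0.02,"y":0,"z":-0.15,"ax":0,"ay":0,"az":0,"grip":1},
    {"x":-0.02,"y":0,"z":-0.2,"ax":0,"ay":0,"az":0,"grip":1},
    {"x":-0.02,"y":0,"z":-0.2,"ax":0,"ay":0,"az":0,"grip":1},
    {"x":-0.02,"y":0,"z":-0.2,"ax":0,"ay":0,"az":0,"grip":1},
  ],
)

```text
time: 29.55
tool_pos: [0.4505, -0.128, 0.1523]
tcp_rot: [3.141, 0.017, 0.002]
wrist_force: [-1.1, 0.6, -0.7]
width: 0.499
grip_force: 40.6
```

```bash
python3 - <<'E'
from h import *
tray();print(bot.read_state()["width"])
c=np.array([.4795,-.395]);o=.057*np.array([np.cos(-.095),np.sin(-.095)])
goto([*(c-o),.15],-.095-np.pi/2)
E
```

```text
tray (array([ 0.4809375 , -0.37811749]), (201, 154), np.float64(-0.094526905521545))
0.4909831080253687
shift [-0.0594  0.5231  0.0022] turn [-0.001  0.002  0.202] deg [-0.   0.1  6.1]
```

>>> step_arm(
  series=[
    {"x":-0.06,"y":0.523,"z":0.0,"ax":0,"ay":0,"az":0.2,"grip":1},
    {"x":-0.06,"y":0.523,"z":0.0,"ax":0,"ay":0,"az":0.2,"grip":1},
    {"x":-0.06,"y":0.523,"z":0.0,"ax":0,"ay":0,"az":0.2,"grip":1},
    {"x":-0.06,"y":0.523,"z":0.0,"ax":0,"ay":0,"az":0.2,"grip":1},
    {"x":-0.06,"y":0.523,"z":0.0,"ax":0,"ay":0,"az":0.2,"grip":1},
    {"x":-0.06,"y":0.523,"z":0.0,"ax":0,"ay":0,"az":0.2,"grip":1},
    {"x":-0.06,"y":0.523,"z":0.0,"ax":0,"ay":0,"az":0.2,"grip":1},
    {"x":-0.06,"y":0.523,"z":0.0,"ax":0,"ay":0,"az":0.2,"grip":1},
    {"x":-0.06,"y":0.523,"z":0.0,"ax":0,"ay":0,"az":0.2,"grip":1},
  ],
)

```text
time: 30.5
tool_pos: [0.4229, -0.3877, 0.1508]
tcp_rot: [-3.136, 0.145, 0.002]
wrist_force: [-0.1, -0.6, -1.0]
width: 0.493
grip_force: 40.8
```

```bash
python3 - <<'E'
from h import *
c=np.array([.4795,-.395]);o=.057*np.array([np.cos(-.095),np.sin(-.095)])
goto([*(c-o),.010],-.095-np.pi/2)
a=cam("top");b=cam("side")
cv2.imwrite("pics/p8.png",np.hstack([cv2.resize(a["img"][140:290,400:520,::-1],(400,500)),cv2.resize(b["img"][200:400,380:540,::-1],(400,500))]))
E
```

```text
shift [0.0005 0.0044 0.2816] turn [-0.004  0.003  0.005] deg [-0.1  0.1  0.1]
```

View pics/p8.png

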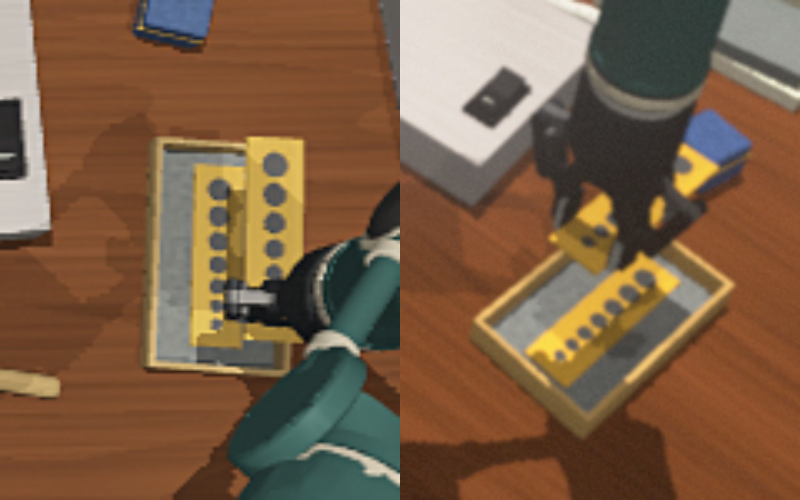

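The second plate is held level over the tray, with the first lying centred below it.

>>> step_arm(
  series=[
    {"x":0.001,"y":0.003,"z":0.1,"ax":0,"ay":0,"az":0,"grip":1},
    {"x":0.001,"y":0.003,"z":0.2,"ax":0,"ay":0,"az":0,"grip":1},
    {"x":0.001,"y":0.003,"z":0.25,"ax":0,"ay":0,"az":0,"grip":1},
    {"x":0.001,"y":0.003,"z":0.27,"ax":0,"ay":0,"az":0,"grip":1},
    {"x":0.001,"y":0.003,"z":0.276,"ax":0,"ay":0,"az":0,"grip":1},
    {"x":0.001,"y":0.003,"z":0.276,"ax":0,"ay":0,"az":0,"grip":1},
    {"x":0.001,"y":0.003,"z":0.276,"ax":0,"ay":0,"az":0,"grip":1},
  ],
)

```text
time: 31.3
tool_pos: [0.4251, -0.3926, 0.0161]
tcp_rot: [3.135, -0.147, 0.005]
wrist_force: [0.6, -0.8, -0.3]
width: 0.495
grip_force: 40.8
```

>>> step_arm(
  series=[
    {"x":0,"y":0,"z":0.007,"ax":0,"ay":0,"az":0,"grip":1},
    {"x":0,"y":0,"z":0.007,"ax":0,"ay":0,"az":0,"grip":1},
    {"x":0,"y":0,"z":0.007,"ax":0,"ay":0,"az":0,"grip":-0.35},
    {"x":0,"y":0,"z":0.007,"ax":0,"ay":0,"az":0,"grip":-0.35},
    {"x":0,"y":0,"z":0.007,"ax":0,"ay":0,"az":0,"grip":-0.35},
    {"x":0,"y":0,"z":0.007,"ax":0,"ay":0,"az":0,"grip":-0.35},
    {"x":0,"y":0,"z":-0.08,"ax":0,"ay":0,"az":0,"grip":-0.35},
    {"x":0,"y":0,"z":-0.18,"ax":0,"ay":0,"az":0,"grip":-0.35},
    {"x":0,"y":0,"z":-0.28,"ax":0,"ay":0,"az":0,"grip":-0.35},
    {"x":0,"y":0,"z":-0.28,"ax":0,"ay":0,"az":0,"grip":-0.35},
  ],
)

```text
time: 32.3
tool_pos: [0.4279, -0.3957, 0.1631]
tcp_rot: [3.127, -0.147, 0.018]
wrist_force: [1.4, -0.8, 0.7]
width: 0.677
grip_force: 0.0
```

```bash
python3 - <<'E'
from h import *
# rocker press point: base frame x -40+18, y -155
yaw=.0435;c=np.array([.612,-.0455]);Rm=np.array([[np.cos(yaw),-np.sin(yaw)],[np.sin(yaw),np.cos(yaw)]])
p=c+Rm@[-.022,-.155];print("press",p)
for n,roi in(("top",(380,155,425,210)),("side",(390,215,445,265))):
    d=cam(n)
    for b in blobs(d["hsv"][...,2]<60,100,roi): print(n,rect(d,b,.067))
goto([*p,.14],yaw-np.pi/2)
E
```

```text
press [ 0.59676119 -0.20131007]
top (array([ 0.57843732, -0.2005179 ]), (66, 34), np.float64(-0.02176148821536448))
shift [ 0.3068 -0.413   0.0323] turn [ 0.006 -0.007 -0.262] deg [ 0.2 -0.2 -7.9]
```

>>> step_arm(
  series=[
    {"x":0.307,"y":-0.413,"z":0.0,"ax":0,"ay":0,"az":-0.26,"grip":1},
    {"x":0.307,"y":-0.413,"z":0.0,"ax":0,"ay":0,"az":-0.26,"grip":1},
    {"x":0.307,"y":-0.413,"z":0.0,"ax":0,"ay":0,"az":-0.26,"grip":1},
    {"x":0.307,"y":-0.413,"z":0.0,"ax":0,"ay":0,"az":-0.26,"grip":1},
    {"x":0.307,"y":-0.413,"z":0.0,"ax":0,"ay":0,"az":-0.26,"grip":1},
    {"x":0.307,"y":-0.413,"z":0.02,"ax":0,"ay":0,"az":-0.26,"grip":1},
    {"x":0.307,"y":-0.413,"z":0.05,"ax":0,"ay":0,"az":-0.26,"grip":1},
    {"x":0.307,"y":-0.413,"z":0.05,"ax":0,"ay":0,"az":-0.26,"grip":1},
    {"x":0.307,"y":-0.413,"z":0.05,"ax":0,"ay":0,"az":-0.26,"grip":1},
    {"x":0.307,"y":-0.413,"z":0.05,"ax":0,"ay":0,"az":-0.26,"grip":1},
  ],
)

```text
time: 33.4
tool_pos: [0.5947, -0.2015, 0.1286]
tcp_rot: [-3.141, -0.063, 0.001]
wrist_force: [-0.8, 0.0, 0.9]
width: -0.0
grip_force: 0.0
```

```bash
python3 - <<'E'
from h import *
print(bot.read_state()["tool_pos"])
goto([.5968,-.2012,.075],.0435-np.pi/2)
a=cam("top");b=cam("side")
cv2.imwrite("pics/p9.png",np.hstack([cv2.resize(a["img"][140:290,380:520,::-1],(400,429)),cv2.resize(b["img"][140:240,200:300,::-1],(399,429))]))
d=b;cv2.imwrite("pics/s9.png",cv2.resize(d["img"][200:380,380:540,::-1],(480,540)))
E
```

```text
[ 0.59468962 -0.20146201  0.12855882]
shift [ 0.0043 -0.0003  0.1071] turn [-0.     0.002 -0.006] deg [-0.   0.  -0.2]
```

View pics/p9.png

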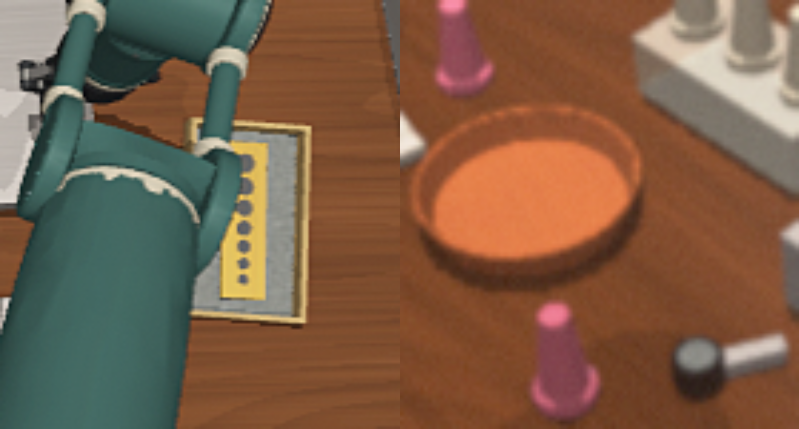

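In top view the plates lie stacked in the tray; the dish is empty. One combined check of the tray and riser before pressing.

```bash
python3 - <<'E'
from h import *
b=cam("side")["img"][:,:,::-1]
cv2.imwrite("pics/p10.png",np.hstack([cv2.resize(b[270:380,400:520],(400,367)),cv2.resize(b[110:220,250:370],(400,367))]))
E
```

```text
(no output)
```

View pics/p10.png

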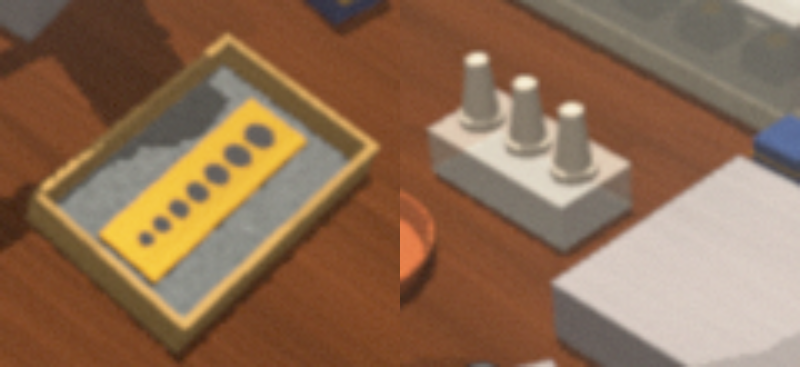

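Plates stacked flat in the tray, three cones upright on the riser. Now the rocker.

>>> step_arm(
  series=[
    {"x":0.004,"y":0,"z":0.06,"ax":0,"ay":0,"az":0,"grip":1},
    {"x":0.004,"y":0,"z":0.09,"ax":0,"ay":0,"az":0,"grip":1},
    {"x":0.004,"y":0,"z":0.1,"ax":0,"ay":0,"az":0,"grip":1},
    {"x":0.004,"y":0,"z":0.106,"ax":0,"ay":0,"az":0,"grip":1},
    {"x":0.004,"y":0,"z":0.11,"ax":0,"ay":0,"az":0,"grip":1},
    {"x":0.004,"y":0,"z":0.112,"ax":0,"ay":0,"az":0,"grip":1},
    {"x":0.004,"y":0,"z":0.112,"ax":0,"ay":0,"az":0,"grip":1},
  ],
)

```text
time: 34.25
tool_pos: [0.598, -0.2, 0.0734]
tcp_rot: [3.141, 0.067, 0.001]
wrist_force: [0.7, 0.8, 1.3]
width: -0.001
grip_force: 0.6
```

>>> step_arm(
  series=[
    {"x":0,"y":0,"z":0.003,"ax":0,"ay":0,"az":0,"grip":1},
    {"x":0,"y":0,"z":0.005,"ax":0,"ay":0,"az":0,"grip":1},
    {"x":0,"y":0,"z":0.005,"ax":0,"ay":0,"az":0,"grip":1},
    {"x":0,"y":0,"z":0.005,"ax":0,"ay":0,"az":0,"grip":1},
  ],
)

```text
time: 34.65
tool_pos: [0.5983, -0.2, 0.0719]
tcp_rot: [3.141, 0.066, 0.002]
wrist_force: [-2.3, 2.7, 8.3]
width: -0.002
grip_force: 4.0
```

>>> step_arm(
  series=[
    {"x":0,"y":0,"z":0.001,"ax":0,"ay":0,"az":0,"grip":1},
    {"x":0,"y":0,"z":0.001,"ax":0,"ay":0,"az":0,"grip":1},
    {"x":0,"y":0,"z":-0.06,"ax":0,"ay":0,"az":0,"grip":1},
    {"x":0,"y":0,"z":-0.15,"ax":0,"ay":0,"az":0,"grip":1},
    {"x":-0.1,"y":-0.1,"z":-0.24,"ax":0,"ay":0,"az":0,"grip":1},
    {"x":-0.2,"y":-0.2,"z":-0.24,"ax":0,"ay":0,"az":0,"grip":1},
    {"x":-0.3,"y":-0.3,"z":-0.24,"ax":0,"ay":0,"az":0,"grip":1},
    {"x":-0.3,"y":-0.3,"z":-0.24,"ax":0,"ay":0,"az":0,"grip":1},
    {"x":-0.3,"y":-0.3,"z":-0.24,"ax":0,"ay":0,"az":0,"grip":1},
    {"x":-0.3,"y":-0.3,"z":-0.24,"ax":0,"ay":0,"az":0,"grip":1},
  ],
)

```text
time: 35.65
tool_pos: [0.4393, -0.0551, 0.1903]
tcp_rot: [3.141, 0.07, -0.0]
wrist_force: [0.2, 0.3, 0.3]
width: -0.006
grip_force: 0.0
```

```bash
python3 - <<'E'
from h import *
tray();a=cam("top")["img"][:,:,::-1];b=cam("side")["img"][:,:,::-1]
cv2.imwrite("pics/p11.png",np.hstack([cv2.resize(a[150:270,380:500],(400,400)),cv2.resize(b[210:270,385:445],(400,400))]))
E
```

```text
tray (array([ 0.47951193, -0.39315375]), (201, 123), np.float64(-0.094526905521545))
```

View pics/p11.png

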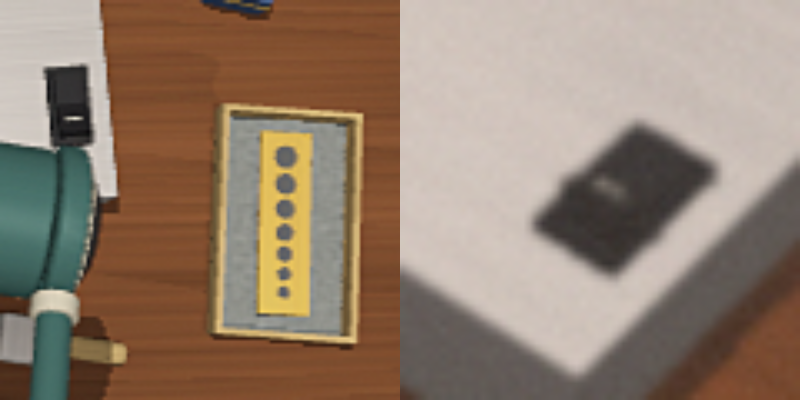

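The rocker's far half is now pressed level, the tray and plates are in order, and the arm is clear of everything.

```bash
python3 -c "
from workcell import bot
print(bot.finish_job())"
```

```text
the job is handed in; nothing more can be done
None
```

I handed the job in: both gauge plates lie flat, stacked in the tray, all three white cones stand on the riser, and the case light was switched off last; the pictures before hand-in confirm this, but no verdict was returned.

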